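Check the dig lesson's replica finds back into their outline trays

TASK

The classroom dig is over: return the four replica finds (two-spouted clay lamp, mosaic piece, bone and bronze bangle) each to the tray that carries its own outline, lying flat and right side up, centred on the outline and turned to match it. They are fragile, so set them down gently and never drop them, and leave the small mended pot that is drying among them where it stands.

Things in the scene. Friction and masses are not known exactly. Their poses are not given: they have to be found in the camera images.
- lamp_mid (a point): Loose replica lamp of red-brown terracotta: round body 54 mm across with two spouts opposite each other, 110 mm long over the spouts, 25 mm high, about 140 g. The sides of the round body are upright from 6 to 18 mm above its underside. This point is its centre, 12.5 mm above its underside; x along the spouts, z up. Alike after a half turn.
- mosaic_mid (a point): Loose piece of mosaic: rectangular slab 72 x 50 x 16 mm with coloured square stones on its top (blue corners, white border, red and gold inside), about 130 g. This point is its centre, 8 mm above its underside; x along the 72 mm side, y along the 50 mm side, z up. Alike after a half turn.
- bone_mid (a point): Loose ivory-coloured replica bone lying flat: shaft 16 mm thick, two round knuckles at either end, 116 mm long, 40 mm wide over the knuckles, 22 mm high, about 60 g. This point is the middle of the shaft, 11 mm above its underside; x along the shaft, z up. Alike after a half turn.
- bangle_mid (a point): Loose bronze-coloured bangle (closed ring of 9 mm round bar) lying flat: 62 mm outside, 44 mm inside, 9 mm high, about 50 g. This point is the centre of the ring, 4.5 mm above its underside; z up.
- lamp_outline (a point): Fixed shallow slate-blue tray, 146 x 126 mm outside, 9 mm high, walls and floor 3 mm thick (inside 140 x 120 mm), white card liner on its floor carrying a dark full-size outline of the lamp (disc with two spouts). This point is the centre of the outline, which is the centre of the tray, on the tray's floor (3 mm above the table); z up; x along the tray's long side, which is also the direction of the outline's spouts.
- mosaic_outline (a point): Fixed shallow slate-blue tray, 146 x 126 mm outside, 9 mm high, walls and floor 3 mm thick (inside 140 x 120 mm), white card liner on its floor carrying a dark full-size outline of the mosaic piece (72 x 50 mm rectangle). This point is the centre of the outline, which is the centre of the tray, on the tray's floor (3 mm above the table); z up; x along the tray's long side, which is also the direction of the outline's 72 mm side.
- bone_outline (a point): Fixed shallow slate-blue tray, 146 x 126 mm outside, 9 mm high, walls and floor 3 mm thick (inside 140 x 120 mm), white card liner on its floor carrying a dark full-size outline of the bone. This point is the centre of the outline, which is the centre of the tray, on the tray's floor (3 mm above the table); z up; x along the tray's long side, which is also the direction of the outline's shaft.
- bangle_outline (a point): Fixed shallow slate-blue tray, 146 x 126 mm outside, 9 mm high, walls and floor 3 mm thick (inside 140 x 120 mm), white card liner on its floor carrying a dark full-size outline of the bangle (a ring). This point is the centre of the outline, which is the centre of the tray, on the tray's floor (3 mm above the table); z up; x along the tray's long side; the ring may be turned any way.
- pot: Bystander, to be left alone: small mended clay pot with pale glue lines, standing loose on the table, 52 mm across at its widest, 60 mm high, 120 g. Origin at the centre of its underside, z up.
There are look-alikes about, which are no part of the job. What is meant by the part that bears bangle_mid is not pink, purple or white, and is the larger of those in its own colour.

How it is judged (in metres and radians):
At the end, for the whole second after the job is handed in: Each find rests released and flat (0.12 rad) in its own tray, centre within 10 mm of the outline's, long axis within 0.2 rad of it (half turn alike; bangle any way), lamp and mosaic right side up; the pot stands within 15 mm of its start (horizontal distance between lamp_mid and lamp_outline below 0.01 m and z of lamp_mid in the frame of lamp_outline below 0.0165 m and angle between the z axis of lamp_mid and the z axis of lamp_outline, either way round below 0.12 rad and angle between the x axis of lamp_mid and the x axis of lamp_outline, either way round below 0.2 rad and angle between each of lamp_mid, mosaic_mid's own z axis and vertical below 0.12 rad and linear speed of each of lamp, mosaic, bone, bangle below 0.02 m/s and horizontal distance between mosaic_mid and mosaic_outline below 0.01 m and z of mosaic_mid in the frame of mosaic_outline below 0.012 m and angle between the z axis of mosaic_mid and the z axis of mosaic_outline, either way round below 0.12 rad and angle between the x axis of mosaic_mid and the x axis of mosaic_outline, either way round below 0.2 rad and horizontal distance between bone_mid and bone_outline below 0.01 m and z of bone_mid in the frame of bone_outline below 0.015 m and angle between the z axis of bone_mid and the z axis of bone_outline, either way round below 0.12 rad and angle between the x axis of bone_mid and the x axis of bone_outline, either way round below 0.2 rad and horizontal distance between bangle_mid and bangle_outline below 0.01 m and z of bangle_mid in the frame of bangle_outline below 0.0085 m and angle between the z axis of bangle_mid and the z axis of bangle_outline, either way round below 0.12 rad and distance of pot from where it was at the start of the episode below 0.015 m and angle between pot's own z axis and vertical below 0.15 rad); the robot touches nothing.
It fails at once if the lamp is dropped or knocked flying (faster than 0.5 m/s with no finger on it) (linear speed of lamp above 0.5 m/s and contact force between the fingers and lamp below 0.01 N).
It fails at once if the mosaic is dropped or knocked flying (faster than 0.5 m/s with no finger on it) (linear speed of mosaic above 0.5 m/s and contact force between the fingers and mosaic below 0.01 N).
It fails at once if the bone is dropped or knocked flying (faster than 0.5 m/s with no finger on it) (linear speed of bone above 0.5 m/s and contact force between the fingers and bone below 0.01 N).
It fails at once if the bangle is dropped or knocked flying (faster than 0.5 m/s with no finger on it) (linear speed of bangle above 0.5 m/s and contact force between the fingers and bangle below 0.01 N).
It fails at once if the mended pot is shoved more than 15 mm or tipped (distance of pot from where it was at the start of the episode above 0.015 m or angle between pot's own z axis and vertical above 0.15 rad).
It also fails if it takes over 109 s, if anything falls off the work surface, if the arm or the gripper's body presses on something with over 40 N, if the wrist force passes 120 N, or if a joint passes its speed limit or range.

ROBOT

A 6-joint arm with a two-finger parallel gripper is mounted at the origin on the work surface. World frame = base frame: x ahead of the robot, y to its left, z up, the work surface at z = 0. Lengths are in m, angles in degrees, forces in N, time in s.
With the tool pointing down it reaches from about 0.25 to 0.775 m from the base axis. Payload 4 kg.
Tool frame: the origin (TCP) lies between the finger pads; the fingertips stand 19 mm ahead of it and the grasp point (between the pads) is the TCP (env.tcp_to_tips is the distance from the TCP to the fingertips, in m); z points along the fingers, y is the line along which they close (so a half turn about z gives the same grasp; the last joint's range is limited). The gripper opens to 94 mm and grips with 3 to 60 N. Pads are 16 mm wide; open, the fingers measure 119 mm over their backs; the gripper's body (75 mm by 177 mm) begins 78 mm behind the grasp point.
Start: joints at [-78.845, 4.996, 78.535, -0, 96.463, -5.907], TCP at [0.161, -0.526, 0.185] pointing down, gripper open.
Joint ranges: [-177.83, 177.83], [-43.37, 116.18], [15.69, 146.23], [-61.86, 241.86], [9.47, 152.12], [-147.06, 147.06]. Speed limits (degrees/s): [159.86, 159.86, 180, 180, 180, 180].

INTERFACE

Orientations are given as a 3x3 rotation matrix whose columns are the frame's x, y, z axes.
In Python, from workcell import env gives the robot as it stands.
- The arm moves only by the tool carry_out, never from a script. Its argument "motion" is a list of rows, each a list of 2 entries, a list of its own where there are three numbers: the shift along the tool's x, y, z in units of 0.8 m (1.0 is 0.8 m), then the turn, a rotation vector about the tool's x, y, z in units of 360 degrees (1.0 is 360 degrees). In form: [[[x, y, z], [ax, ay, az]], ...]. A call has 1 to 10 rows; each row is the pose to reach, as a shift and turn from the pose commanded when the call began, along the tool's axes at that moment, turning the shorter way round; what a row does not reach only later rows make up. A row lasts 1/12 s, in which the tool goes at most 41.7 mm and 7.16 degrees, less where a joint would pass 70% of its speed; a pose out of reach is approached as far as the arm can. A call with a number of a shift or a turn outside -1 to 1 is refused whole. A call with a gripper value outside its range is refused whole. "claw" is the opening, from -1 (shut) to 1 (fully open), so that 0 is half open, set as the call begins (left out, the last holds). The fingers move at their own pace and stop on an object; the grip force is fixed at half the most. Time passes only in rows, so rows that repeat a pose let the fingers close. It gives the time, the measured TCP pose, the force, the opening and the grip force at its end, in the units of the state.
- env.read_state(): the state, without advancing time (a new reading comes with each control period).
- env.get_image(name): name is "scene" or "top" or "wrist"; returns a dict with "frame" (480x640x3 uint8, blue, green, red), "depth" (480x640 float32, m along the optical axis (not along the pixel's ray), 0 where there is no reading), "intrinsics" (3x3 intrinsics, pixels), "position" and "orientation" of the camera in the world. Camera axes: x right, y down, z forward; pixel columns grow to the right and rows downward; lengths in m; the calibration is good to about 2 mm. A picture is of the moment at which its call begins.
- env.close_job(): hands the job in; it is judged then, once.
The state is a dict: "time": time; "q": joint angles; "dq": joint speeds; "tau": joint torques, N m; "eef_pos": TCP position; "orientation": TCP orientation; "force": force on the tool from outside, world axes, zero at the start; "ft_torque": the same for the moment, N m; "opening": finger opening in m; "gripper_force": force on a finger pad.
Only numpy, scipy, OpenCV 4.12 (cv2) and the standard library are available. Lean on these libraries where they do the work, as an engineer would, in place of code of your own. Each camera call takes 0.05 s, during which the arm holds its last target. There are 200 camera calls.

## Working session

There is one attempt and no reset: what is moved stays moved. The work goes in short steps, Python scripts to look and compute and a tool call to move; the robot and the scene stay as the last step left them, time stands still between calls to the robot, and variables do not carry over. Pictures are saved under pics/ and viewed, at most 14 in all, crops included, and the job is handed in when it is done.

Besides the shell and the picture viewer there is one more tool, called after "Emit:" in YAML: its name, and indented under it one key for each argument. carry_out: Moves the arm, as the interface text tells. Shifts and turns lie within -1 to 1; 1 stands for 0.8 m of shift or 360 degrees of turn. Its arguments: {"type":"object","properties":{"motion":{"type":"array"},"claw":{"type":"number"}},"required":["motion"]}

```bash
ls; mkdir -p pics; cat > h.py <<'E'
import numpy as np, cv2
from workcell import env
E
python3 - <<'E'
from h import *
s=env.read_state();print(s['time'],s['eef_pos'],s['orientation'],s['opening'])
for n in('top','scene'):
    d=env.get_image(n);cv2.imwrite(f'pics/{n}0.png',d['frame']);np.savez(f'{n}0.npz',**d);print(n,d['intrinsics'],d['position'],d['orientation'])
E
```

```text
pics
0.0 [ 0.16125548 -0.52522424  0.18352782] [[ 9.55998590e-01  2.93370973e-01 -4.10174052e-04]
 [ 2.93371168e-01 -9.55996253e-01  2.12673291e-03]
 [ 2.31796846e-04 -2.15348690e-03 -9.99997654e-01]] 0.0942719491205197
top [[485.17296337   0.         317.11562048]
 [  0.         485.17296337 239.76484103]
 [  0.           0.           1.        ]] [0.3248425  0.05010996 0.9657556 ] [[-0.02181911 -0.98928777  0.14433859]
 [-0.99962007  0.02401953  0.01351961]
 [-0.01684173 -0.14398876 -0.989436  ]]
scene [[464.79810515   0.         321.17039768]
 [  0.         464.79810515 240.41271369]
 [  0.           0.           1.        ]] [0.84423752 0.73272736 0.8540048 ] [[-0.87816115  0.34824908 -0.32795667]
 [ 0.47816811  0.61937316 -0.62268142]
 [-0.01372068 -0.70363305 -0.71043105]]
```

View pics/top0.png

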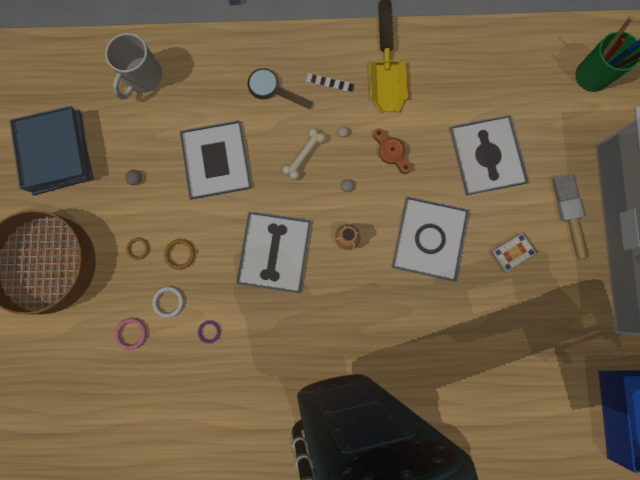

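View pics/scene0.png

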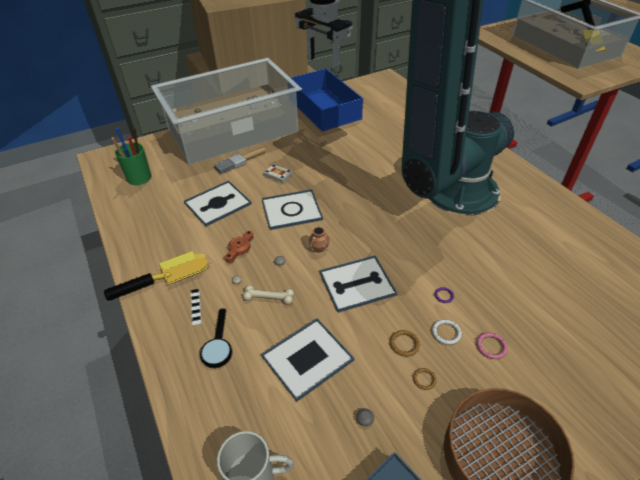

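The top view shows these pixel positions:
- **Finds:** lamp (392,151), bone (304,154), mosaic (514,252), and the pot at (347,236).
- **Trays:** mosaic (215,160), bone (273,251), bangle (430,238), lamp (488,154).
- **Ring candidates:** bronze large (180,254), bronze small (138,248), white (168,302), pink (131,333), purple (209,331). The one at (180,254) fits, as it is the larger of the two bronze rings.

I'll confirm the bangle in an enlarged crop and measure the rest.

```bash
cat >> h.py <<'E'
def proj(P,d):
    c=(np.array(P)-d['position'])@d['orientation'];p=d['intrinsics']@c;return p[:2]/p[2]
def ray(uv,d,z):
    r=d['orientation']@np.linalg.solve(d['intrinsics'],[uv[0],uv[1],1.]);p=d['position'];return p+r*(z-p[2])/r[2]
def tri(uva,da,uvb,db):
    A=[];b=[]
    for uv,d in((uva,da),(uvb,db)):
        r=d['orientation']@np.linalg.solve(d['intrinsics'],[uv[0],uv[1],1.]);r/=np.linalg.norm(r);M=np.eye(3)-np.outer(r,r);A.append(M);b.append(M@d['position'])
    return np.linalg.lstsq(np.vstack(A),np.hstack(b),rcond=None)[0]
def cloud(d):
    v,u=np.mgrid[:480,:640];z=d['depth'];K=d['intrinsics']
    c=np.stack([(u-K[0,2])/K[0,0]*z,(v-K[1,2])/K[1,1]*z,z],-1);return c@d['orientation'].T+d['position']
E
python3 - <<'E'
from h import *
t=dict(np.load('top0.npz'));s=dict(np.load('scene0.npz'))
cv2.imwrite('pics/c1.png',cv2.resize(t['frame'][225:350,100:240],None,fx=4.5,fy=4.5,interpolation=cv2.INTER_CUBIC))
cv2.imwrite('pics/c2.png',cv2.resize(t['frame'][110:300,270:540],None,fx=2.9,fy=2.9,interpolation=cv2.INTER_CUBIC))
P=cloud(t)
for n,(u,v) in dict(table=(350,330),lamp=(392,151),bone=(304,154),mos=(514,252),lampT=(465,140),mosT=(195,180),boneT=(255,270),banT=(410,260),pot=(347,236)).items():
    p=P[v-2:v+3,u-2:u+3].reshape(-1,3);print(n,np.median(p,0).round(4))
# trays from liner blobs, in both views
for nm,d in(('top',t),('scene',s)):
    g=d['frame'];hs=cv2.cvtColor(g,cv2.COLOR_BGR2HSV)
    m=((hs[...,1]<45)&(hs[...,2]>125)).astype(np.uint8)
    for c in cv2.findContours(m,cv2.RETR_EXTERNAL,cv2.CHAIN_APPROX_NONE)[0]:
        if 1500<cv2.contourArea(c)<8000:
            q=np.array([ray(p[0],d,.003)[:2] for p in c],np.float32);r=cv2.minAreaRect(q)
            x,y,w,h=cv2.boundingRect(c);print(nm,(x+w//2,y+h//2),np.round(r[0],4),np.round(r[1],4),round(r[2],1))
E
```

```text
table [ 0.2858  0.0029 -0.    ]
lamp [ 0.6393 -0.0915  0.0225]
bone [0.6395 0.0858 0.0185]
mos [ 0.4299 -0.3218  0.0162]
lampT [ 0.6651 -0.2449  0.0034]
mosT [0.5956 0.3111 0.003 ]
boneT [0.4074 0.1883 0.0037]
banT [ 0.4203 -0.1205  0.0021]
pot [0.4625 0.006  0.0605]
top (274, 252) [0.4436 0.1506] [0.1173 0.1375] 80.4
top (430, 239) [ 0.463  -0.1628] [0.1175 0.138 ] 76.0
top (216, 160) [0.6388 0.2693] [0.1376 0.116 ] 8.8
top (489, 155) [ 0.6336 -0.2907] [0.1375 0.1168] 10.1
scene (307, 359) [0.6386 0.2689] [0.139  0.1171] 9.0
scene (358, 283) [0.4438 0.1489] [0.117  0.1387] 80.6
scene (226, 96) [ 0.3752 -0.8897] [0.501  0.3955] 0.1
```

View pics/c1.png

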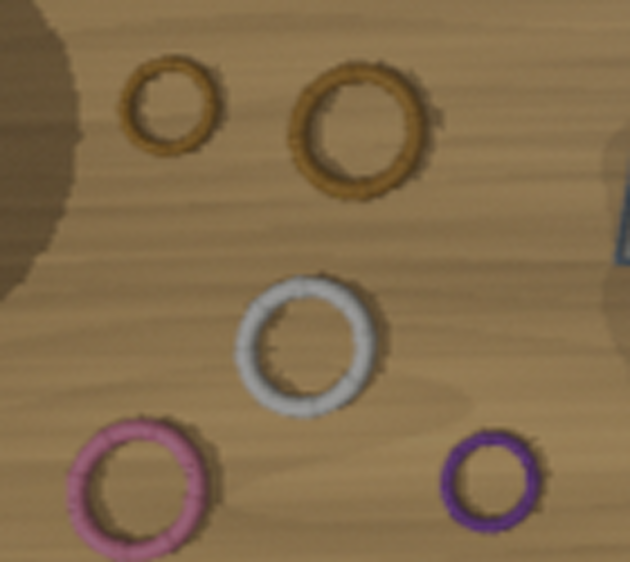

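View pics/c2.png

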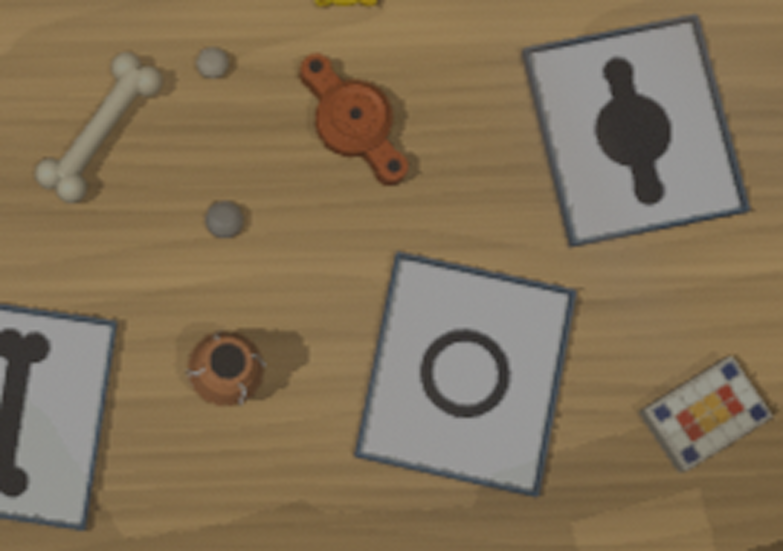

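The crop at (360,131) confirms the bangle: bronze-coloured and the larger of the two, at px (180,254). Now I'll measure the finds from both views.

```bash
cat > meas.py <<'E'
from h import *
def seg(d,ctr,rad,zmin,bw=None):
    P=cloud(d);m=(np.hypot(P[...,0]-ctr[0],P[...,1]-ctr[1])<rad)&(P[...,2]>zmin)&(P[...,2]<.06)
    return P[m]
if __name__=='__main__':
  for nm in('top0','scene0'):
    d=dict(np.load(nm+'.npz'))
    for n,c,r,z in(('lamp',(.64,-.09),.07,.006),('bone',(.64,.086),.075,.006),('mosaic',(.43,-.322),.06,.006),('mosaicTop',(.43,-.322),.06,.012),('bangle',(.435,.341),.045,.003),('pot',(.46,.006),.04,.006)):
        if n=='bangle': 
            c=tuple(ray((180,254),dict(np.load('top0.npz')),.0045)[:2])
        p=seg(d,c,r,z);q=p[:,:2].astype(np.float32)
        R=cv2.minAreaRect(q);w,V=np.linalg.eigh(np.cov(q.T));a=np.degrees(np.arctan2(V[1,1],V[0,1]))
        print(nm,n,len(p),'mean',q.mean(0).round(4),'rect',np.round(R[0],4),np.round(R[1],4),round(R[2],1),'pca',round(a,1),'ztop',np.percentile(p[:,2],95).round(4))
  t,s=[dict(np.load(n+'.npz')) for n in('top0','scene0')]
  # table objects that might foul fingers
  E=0
E
python3 meas.py
```

```text
top0 lamp 841 mean [ 0.6419 -0.0919] rect [ 0.6494 -0.0985] [0.1077 0.0692] 42.4 pca -145.6 ztop 0.0253
top0 bone 635 mean [0.6409 0.0858] rect [0.6423 0.0843] [0.0431 0.1159] 54.7 pca 144.0 ztop 0.0222
top0 mosaic 973 mean [ 0.4299 -0.3211] rect [ 0.4302 -0.3224] [0.0501 0.0732] 30.0 pca 120.1 ztop 0.019
top0 mosaicTop 932 mean [ 0.4301 -0.3218] rect [ 0.4302 -0.3225] [0.05   0.0732] 30.0 pca 119.3 ztop 0.019
top0 bangle 415 mean [0.4431 0.3392] rect [0.4428 0.339 ] [0.0821 0.0808] 73.9 pca 140.3 ztop 0.011
top0 pot 436 mean [0.4631 0.0044] rect [0.4661 0.0031] [0.0503 0.0496] 57.0 pca 68.8 ztop 0.0596
scene0 lamp 465 mean [ 0.6473 -0.0839] rect [ 0.6446 -0.0884] [0.1066 0.0522] 19.5 pca -145.4 ztop 0.0251
scene0 bone 477 mean [0.6443 0.0916] rect [0.6447 0.0893] [0.0382 0.1145] 53.6 pca 144.6 ztop 0.022
scene0 mosaic 303 mean [ 0.4332 -0.3165] rect [ 0.4355 -0.3261] [0.0545 0.0887] 31.9 pca 122.5 ztop 0.0185
scene0 mosaicTop 262 mean [ 0.4324 -0.3183] rect [ 0.4319 -0.3204] [0.0545 0.0753] 32.0 pca 120.7 ztop 0.0186
scene0 bangle 362 mean [0.4456 0.3427] rect [0.4419 0.3416] [0.08   0.0752] 21.0 pca -152.4 ztop 0.0111
scene0 pot 336 mean [0.4731 0.0156] rect [0.4707 0.0091] [0.0445 0.0486] 44.1 pca 149.2 ztop 0.0592
```

```bash
cat >> h.py <<'E'
from scipy.spatial.transform import Rotation as Rn
def Rd(yaw):
    c,s=np.cos(np.radians(yaw)),np.sin(np.radians(yaw));return np.array([[c,s,0],[s,-c,0],[0,0,-1.]])
def plan(*ts):
    """each (x,y,z,yaw): row relative to the present pose"""
    s=env.read_state();p,R=s['eef_pos'],np.array(s['orientation'])
    print('t',round(s['time'],2),'p',np.round(p,4),'yaw',round(np.degrees(np.arctan2(R[1,0],R[0,0])),2),'open',round(s['opening'],4),'q',np.round(s['q'],0))
    for x,y,z,w in ts:
        d=np.array([x,y,z])-p;v=Rn.from_matrix(R.T@Rd(w)).as_rotvec(degrees=True)
        n=max(np.linalg.norm(d)/.0417,np.linalg.norm(v)/7.16);print(np.round(R.T@d/.8,4).tolist(),np.round(v/360,4).tolist(),'rows',round(n,1))
E
python3 -c "
from h import *
plan((.40,-.30,.2,120))"
```

```text
t 0.1 p [ 0.1613 -0.5253  0.1836] yaw 17.06 open 0.0938 q [-79.   5.  79.  -0.  96.  -6.]
[0.3679, -0.1817, -0.02] [-0.0002, -0.0003, -0.2859] rows 14.4
```

Emit:
carry_out:
  motion:
    - [[0.368,-0.182,-0.02],[0,0,-0.286]]
    - [[0.368,-0.182,-0.02],[0,0,-0.286]]
    - [[0.368,-0.182,-0.02],[0,0,-0.286]]
    - [[0.368,-0.182,-0.02],[0,0,-0.286]]
    - [[0.368,-0.182,-0.02],[0,0,-0.286]]
    - [[0.368,-0.182,-0.02],[0,0,-0.286]]
    - [[0.368,-0.182,-0.02],[0,0,-0.286]]
    - [[0.368,-0.182,-0.02],[0,0,-0.286]]
    - [[0.368,-0.182,-0.02],[0,0,-0.286]]
    - [[0.368,-0.182,-0.02],[0,0,-0.286]]

```text
time: 0.93
eef_pos: [0.4015, -0.2981, 0.2003]
orientation: [[0.012, 1.0, -0.0], [1.0, -0.012, 0.001], [0.001, -0.0, -1.0]]
force: [-0.0, -0.3, 0.0]
opening: 0.0941
gripper_force: 0.0
```

```bash
python3 -c "
from h import *
plan((.40,-.30,.2,120))"
```

```text
t 0.93 p [ 0.4015 -0.2981  0.2003] yaw 89.32 open 0.0941 q [-43.  -2.  83.   0.  98. -42.]
[-0.0024, -0.0019, 0.0003] [-0.0001, -0.0001, -0.0852] rows 4.3
```

Emit:
carry_out:
  motion:
    - [[-0.03,0.036,0],[0,0,-0.085]]
    - [[-0.03,0.036,0],[0,0,-0.085]]
    - [[-0.03,0.036,0],[0,0,-0.085]]
    - [[-0.03,0.036,0],[0,0,-0.085]]
    - [[-0.03,0.036,0],[0,0,-0.085]]
    - [[-0.03,0.036,0],[0,0,-0.085]]
    - [[-0.03,0.036,0],[0,0,-0.085]]

```text
time: 1.52
eef_pos: [0.4282, -0.3247, 0.2002]
orientation: [[-0.488, 0.873, -0.001], [0.873, 0.488, 0.001], [0.001, -0.0, -1.0]]
force: [-0.3, -0.4, 0.9]
opening: 0.0939
gripper_force: 0.0
```

```bash
python3 -c "
from h import *
plan((.43,-.322,.1,120))
d=env.get_image('wrist');np.savez('w1.npz',**d);cv2.imwrite('pics/w1.png',d['frame']);print(d['position'],d['orientation'],proj((.43,-.3224,.016),d))
from meas import seg
for z in(.006,.012):
  p=seg(d,(.43,-.322),.06,z);q=p[:,:2].astype(np.float32);R=cv2.minAreaRect(q);print(len(p),q.mean(0),R,np.median(p[:,2]))
"
```

```text
t 1.52 p [ 0.4282 -0.3247  0.2002] yaw 119.22 open 0.0939 q [-43.   3.  79.  -0.  98. -72.]
[0.0018, 0.0037, 0.1252] [-0.0, -0.0001, -0.0022] rows 2.4
[ 0.39116973 -0.25586589  0.39906241] [[ 8.72868035e-01  4.69978893e-01  1.31229700e-01]
 [ 4.87956219e-01 -8.40902367e-01 -2.34055416e-01]
 [ 3.50260434e-04  2.68333839e-01 -9.63325920e-01]] [312.80284813 205.4547453 ]
4197 [ 0.43079093 -0.32009915] ((0.43160107731819153, -0.32152292132377625), (0.04998541995882988, 0.07194782793521881), 29.905672073364258) 0.01513050177360381
4148 [ 0.4309573  -0.32045016] ((0.4315260350704193, -0.32164841890335083), (0.050121426582336426, 0.07134906947612762), 29.35457420349121) 0.015139411177885614
```

View pics/w1.png

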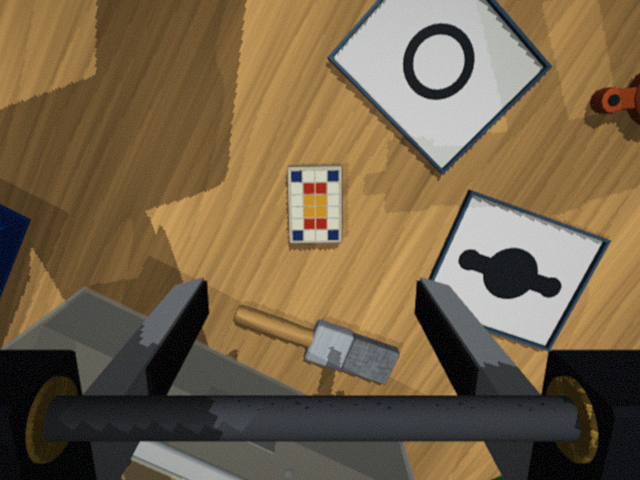

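Wrist view: mosaic centred at (314.5,205), right side up, between the open fingers, with the paintbrush at (330,340) clear. Next I'll work out the grasp.

```bash
python3 -c "
from h import *
t=dict(np.load('top0.npz'));w=dict(np.load('w1.npz'))
print(tri((514.3,252),t,(314.5,205),w))
plan((.4309,-.3218,.05,119.6),(.4309,-.3218,.022,119.6))"
```

```text
[ 0.42995715 -0.32044757  0.02089804]
t 1.57 p [ 0.4282 -0.3247  0.2003] yaw 119.22 open 0.094 q [-43.   3.  79.  -0.  98. -72.]
[0.0014, 0.0048, 0.1879] [-0.0, -0.0001, -0.0011] rows 3.6
[0.0014, 0.0048, 0.2229] [-0.0, -0.0001, -0.0011] rows 4.3
```

Emit:
carry_out:
  motion:
    - [[0.0014,0.0048,0.05],[0,0,-0.001]]
    - [[0.0014,0.0048,0.1],[0,0,-0.001]]
    - [[0.0014,0.0048,0.15],[0,0,-0.001]]
    - [[0.0014,0.0048,0.19],[0,0,-0.001]]
    - [[0.0014,0.0048,0.205],[0,0,-0.001]]
    - [[0.0014,0.0048,0.215],[0,0,-0.001]]
    - [[0.0014,0.0048,0.2225],[0,0,-0.001]]
    - [[0.0014,0.0048,0.2225],[0,0,-0.001]]
    - [[0.0014,0.0048,0.2225],[0,0,-0.001]]

```text
time: 2.32
eef_pos: [0.4324, -0.3232, 0.0248]
orientation: [[-0.494, 0.869, 0.003], [0.869, 0.494, -0.003], [-0.004, 0.001, -1.0]]
force: [0.1, 0.0, -0.1]
opening: 0.0939
gripper_force: 0.0
```

Emit:
carry_out:
  motion:
    - [[0,0,0],[0,0,0]]
    - [[0,0,0],[0,0,0]]
    - [[0,0,0],[0,0,0]]
    - [[0,0,0],[0,0,0]]
    - [[0,0,0],[0,0,0]]
    - [[0,0,0],[0,0,0]]
    - [[0,0,0],[0,0,0]]
    - [[0,0,0],[0,0,0]]
    - [[0,0,0],[0,0,0]]
    - [[0,0,0],[0,0,0]]
  claw: -1

```text
time: 3.15
eef_pos: [0.4311, -0.322, 0.0226]
orientation: [[-0.495, 0.869, -0.0], [0.869, 0.495, 0.0], [0.0, -0.0, -1.0]]
force: [0.2, 0.7, -0.1]
opening: 0.031
gripper_force: 0.0
```

```bash
python3 -c "
from h import *
s=env.read_state();print(s['force'],s['gripper_force'])
plan((.4309,-.3218,.14,119.6),(.6388,.2692,.14,188.8),(.6388,.2692,.14,170))"
```

```text
[ 0.21669603  0.66724342 -0.12004504] 0.0
t 3.15 p [ 0.4311 -0.322   0.0226] yaw 119.64 open 0.031 q [-43.   9.  93.  -0.  78. -72.]
[0.0004, -0.0001, -0.1467] [-0.0, -0.0, 0.0001] rows 2.8
[0.5139, 0.5911, -0.1467] [-0.0, -0.0, -0.1921] rows 15.3
[0.5139, 0.5911, -0.1467] [-0.0, -0.0, -0.1399] rows 15.3
```

```bash
python3 -c "
from h import *
d=env.get_image('wrist');cv2.imwrite('pics/w2.png',d['frame'])
s=env.read_state();print(s['opening'],s['gripper_force'])
"
```

```text
0.026925266844839355 0.0
```

View pics/w2.png

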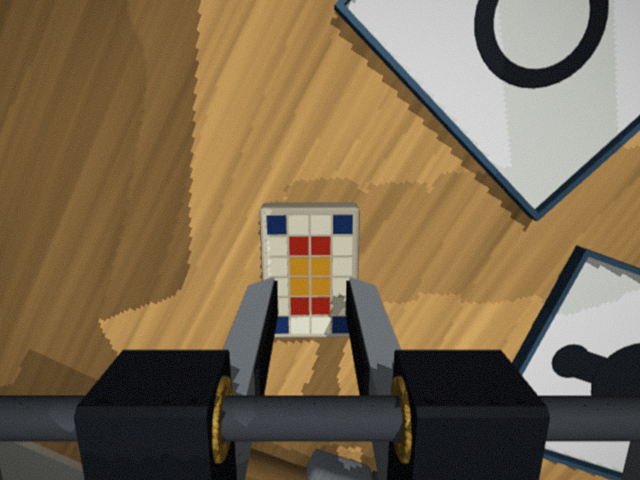

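```bash
python3 -c "
from h import *
print(env.tcp_to_tips)
d=env.get_image('wrist');s=env.read_state();p=s['eef_pos'];R=np.array(s['orientation']);print(p,s['opening'],s['gripper_force'],d['position'])
for h in(-.019,0,.019,.04):print(h,[proj(p+R@np.array([0,sg*s['opening']/2,-h]),d).round(0) for sg in(1,-1)],proj(p+R@np.array([0.008,.0135,-h]),d).round(0))
P=cloud(d)
for u,v in((310,270),(250,300),(262,290),(365,300),(300,220),(312,316),(200,250)):print((u,v),P[v,u].round(4), (R.T@(P[v,u]-p)).round(4))
"
```

```text
0.019
[ 0.43112241 -0.32200989  0.02262778] 0.02245294062872153 0.0 [ 0.39347774 -0.25333629  0.22146629]
-0.019 [array([330., 268.]), array([288., 268.])] [334. 254.]
0 [array([331., 281.]), array([286., 281.])] [336. 266.]
0.019 [array([333., 296.]), array([284., 296.])] [338. 280.]
0.04 [array([336., 317.]), array([281., 317.])] [342. 299.]
(310, 270) [ 0.4303 -0.3193  0.0145] [0.0027 0.0006 0.0081]
(250, 300) [ 0.4067 -0.3247  0.0677] [ 0.0098 -0.0226 -0.0451]
(262, 290) [ 0.4098 -0.3233  0.0569] [ 0.0094 -0.0191 -0.0343]
(365, 300) [ 0.4459 -0.3028  0.0669] [ 0.0094  0.0223 -0.0443]
(300, 220) [ 0.4129 -0.2987  0.0148] [ 0.0292 -0.0043  0.0078]
(312, 316) [ 0.4438 -0.3409  0.0156] [-0.0227  0.0017  0.0071]
(200, 250) [ 0.3752 -0.3439 -0.0011] [ 0.0086 -0.0594  0.0237]
```

```bash
python3 -c "
from h import *
w=dict(np.load('w1.npz'));P=cloud(w);R=Rd(119.22);p=np.array([.4282,-.3247,.2003])
for u,v in((190,295),(200,290),(430,290),(430,305),(160,330)):print((u,v),(R.T@(P[v,u]-p)).round(4))
s=env.get_image('scene');cv2.imwrite('pics/s2.png',cv2.resize(s['frame'][20:220,180:440],None,fx=3,fy=3))
st=env.read_state();p=st['eef_pos'];print(p,st['opening'],st['gripper_force'],[(proj(p+np.array([0,0,h]),s)-[180,20])*3 for h in(-.019,0,.05,.078)])
# depth cloud of gripper in scene
P=cloud(s);m=(np.hypot(P[...,0]-p[0],P[...,1]-p[1])<.05)&(P[...,2]>.025)&(P[...,2]<.1);q=P[m];print(len(q));
import collections
for a in np.arange(.02,.1,.01):
  k=q[(q[:,2]>=a)&(q[:,2]<a+.01)];print(round(a,2),len(k),k.mean(0).round(3) if len(k) else '')
"
```

```text
(190, 295) [ 0.0093 -0.0476 -0.0391]
(200, 290) [ 0.0081 -0.0457 -0.0311]
(430, 290) [ 0.0095  0.0504 -0.0345]
(430, 305) [ 0.0066  0.0484 -0.0429]
(160, 330) [ 0.0097 -0.0494 -0.0693]
[ 0.43114169 -0.3220416   0.02266814] 0.01881500227685787 0.0 [array([293.76987097, 462.68835394]), array([292.24060084, 447.26986906]), array([288.0697887 , 405.21869522]), array([285.63663382, 380.68701766])]
222
0.02 0 
0.03 0 
0.04 14 [ 0.422 -0.323  0.047]
0.05 36 [ 0.433 -0.317  0.055]
0.06 42 [ 0.433 -0.316  0.065]
0.07 44 [ 0.434 -0.316  0.075]
0.08 46 [ 0.432 -0.316  0.085]
0.09 40 [ 0.435 -0.316  0.095]
```

View pics/s2.png

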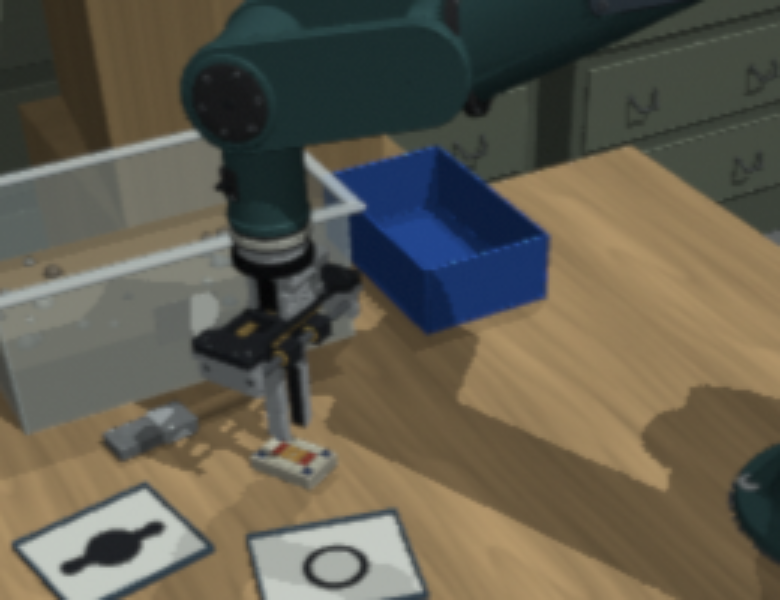

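The crop at roughly (280,430) shows the fingertips about 30 mm above the slab, which is at (293,460). So the real tips sit about 41 mm higher than the reported TCP implies, and depth puts them at z≈0.045. I'll open, go down and measure the tip offset again.

Emit:
carry_out:
  motion:
    - [[0,0,0],[0,0,0]]
    - [[0,0,0],[0,0,0]]
    - [[0,0,0],[0,0,0]]
    - [[0,0,0],[0,0,0]]
    - [[0,0,0],[0,0,0]]
    - [[0,0,0],[0,0,0]]
    - [[0,0,0],[0,0,0]]
    - [[0,0,0],[0,0,0]]
    - [[0,0,0],[0,0,0]]
    - [[0,0,0],[0,0,0]]
  claw: 0.6

```text
time: 4.13
eef_pos: [0.4311, -0.322, 0.0226]
orientation: [[-0.495, 0.869, -0.0], [0.869, 0.495, -0.0], [0.0, -0.0, -1.0]]
force: [0.9, -0.2, 0.5]
opening: 0.0745
gripper_force: 0.0
```

Emit:
carry_out:
  motion:
    - [[0,0,0.01],[0,0,0]]
    - [[0,0,0.02],[0,0,0]]
    - [[0,0,0.03],[0,0,0]]
    - [[0,0,0.04],[0,0,0]]
    - [[0,0,0.04],[0,0,0]]
    - [[0,0,0.04],[0,0,0]]

```text
time: 4.63
eef_pos: [0.4304, -0.3214, -0.0106]
orientation: [[-0.495, 0.869, -0.002], [0.869, 0.495, 0.002], [0.002, -0.001, -1.0]]
force: [0.1, -0.4, 0.6]
opening: 0.0752
gripper_force: 0.0
```

```bash
python3 -c "
from h import *
plan((.4309,-.3218,-.018,119.6))
d=env.get_image('wrist');cv2.imwrite('pics/w3.png',d['frame'])
s=env.read_state();p=s['eef_pos'];R=np.array(s['orientation']);P=cloud(d);T=(P-p)@R
m=(abs(T[...,0]-.009)<.004)&(abs(abs(T[...,1])-.042)<.012)&(P[...,2]>.006)
for sg in(1,-1):
  k=T[m&(T[...,1]*sg>0)];w=P[m&(T[...,1]*sg>0)];print(len(k),np.sort(w[:,2])[:8].round(4),k[:,1].min().round(4),k[:,1].max().round(4))
"
```

```text
t 4.63 p [ 0.4304 -0.3214 -0.0106] yaw 119.64 open 0.0752 q [-43.  10.  95.  -0.  74. -72.]
[-0.0007, 0.0003, 0.0093] [-0.0001, -0.0004, 0.0001] rows 0.2
5808 [0.0078 0.0081 0.0083 0.0091 0.0092 0.0092 0.0093 0.0093] 0.0381 0.0515
5785 [0.0083 0.0083 0.0087 0.0088 0.0089 0.0091 0.0092 0.0092] -0.0492 -0.0358
```

View pics/w3.png

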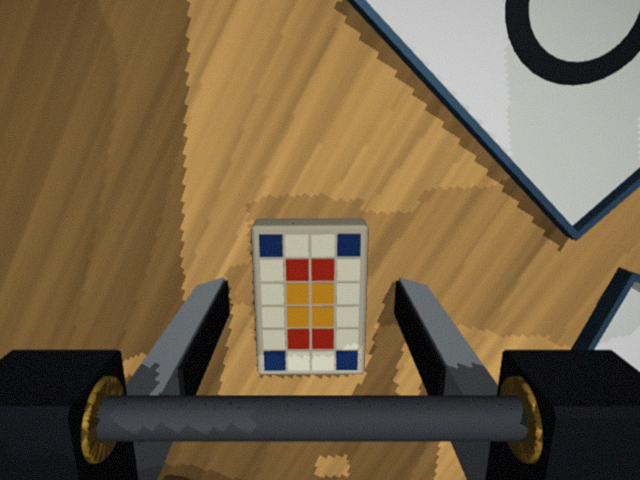

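Fingers straddle the slab, whose centre is at (311,297). Tips are at z≈0.009, so tip z = reported z + 0.020. I'll go down another 7 mm and close.

Emit:
carry_out:
  motion:
    - [[0,0,0.004],[0,0,0]]
    - [[0,0,0.007],[0,0,0]]
    - [[0,0,0.007],[0,0,0]]

```text
time: 4.93
eef_pos: [0.431, -0.3219, -0.0152]
orientation: [[-0.495, 0.869, -0.0], [0.869, 0.495, 0.0], [0.0, -0.0, -1.0]]
force: [-0.3, 0.4, -0.4]
opening: 0.075
gripper_force: 0.0
```

Emit:
carry_out:
  motion:
    - [[0,0,0],[0,0,0]]
    - [[0,0,0],[0,0,0]]
    - [[0,0,0],[0,0,0]]
    - [[0,0,0],[0,0,0]]
    - [[0,0,0],[0,0,0]]
    - [[0,0,0],[0,0,0]]
    - [[0,0,0],[0,0,0]]
  claw: -1

```text
time: 5.52
eef_pos: [0.4312, -0.3222, -0.0147]
orientation: [[-0.495, 0.869, 0.0], [0.869, 0.495, -0.0], [-0.0, -0.0, -1.0]]
force: [-1.5, 0.5, 0.4]
opening: 0.0498
gripper_force: 30.0
```

```bash
python3 -c "
from h import *
plan((.43,-.32,.1,119.6),(.6388,.2692,.1,188.8))"
```

```text
t 5.52 p [ 0.4312 -0.3222 -0.0147] yaw 119.64 open 0.0498 q [-43.  11.  96.  -0.  74. -72.]
[0.003, 0.0001, -0.1434] [-0.0, 0.0001, 0.0001] rows 2.8
[0.5141, 0.5912, -0.1437] [-0.0001, 0.0, -0.1921] rows 15.3
```

Emit:
carry_out:
  motion:
    - [[0,0,-0.05],[0,0,0]]
    - [[0,0,-0.1],[0,0,0]]
    - [[0,0,-0.143],[0,0,0]]
    - [[0.514,0.591,-0.143],[0,0,-0.192]]
    - [[0.514,0.591,-0.143],[0,0,-0.192]]
    - [[0.514,0.591,-0.143],[0,0,-0.192]]
    - [[0.514,0.591,-0.143],[0,0,-0.192]]
    - [[0.514,0.591,-0.143],[0,0,-0.192]]
    - [[0.514,0.591,-0.143],[0,0,-0.192]]
    - [[0.514,0.591,-0.143],[0,0,-0.192]]

```text
time: 6.35
eef_pos: [0.5277, -0.0447, 0.0991]
orientation: [[-0.985, 0.172, -0.0], [0.172, 0.985, 0.0], [0.0, 0.0, -1.0]]
force: [1.5, -0.3, -1.5]
opening: 0.0494
gripper_force: 30.0
```

```bash
python3 -c "
from h import *
plan((.6388,.2692,.1,188.8))"
```

```text
t 6.35 p [ 0.5277 -0.0447  0.0991] yaw 170.12 open 0.0494 q [-11.   4.  89.   0.  87. -91.]
[-0.0695, 0.4104, -0.0011] [0.0, -0.0001, -0.0519] rows 8.0
```

Emit:
carry_out:
  motion:
    - [[-0.07,0.41,0],[0,0,-0.052]]
    - [[-0.07,0.41,0],[0,0,-0.052]]
    - [[-0.07,0.41,0],[0,0,-0.052]]
    - [[-0.07,0.41,0],[0,0,-0.052]]
    - [[-0.07,0.41,0],[0,0,-0.052]]
    - [[-0.07,0.41,0],[0,0,-0.052]]
    - [[-0.07,0.41,0],[0,0,-0.052]]
    - [[-0.07,0.41,0],[0,0,-0.052]]
    - [[-0.07,0.41,0],[0,0,-0.052]]
    - [[-0.07,0.41,0],[0,0,-0.052]]

```text
time: 7.18
eef_pos: [0.6404, 0.2682, 0.097]
orientation: [[-0.988, -0.151, -0.003], [-0.151, 0.988, -0.001], [0.003, -0.001, -1.0]]
force: [-0.2, -0.4, -1.4]
opening: 0.0499
gripper_force: 30.0
```

Emit:
carry_out:
  motion:
    - [[0,0,0],[0,0,0]]
    - [[0,0,0],[0,0,0]]

```text
time: 7.35
eef_pos: [0.6408, 0.2647, 0.0993]
orientation: [[-0.989, -0.147, -0.001], [-0.147, 0.989, -0.001], [0.001, -0.001, -1.0]]
force: [-0.1, 0.1, -1.2]
opening: 0.0493
gripper_force: 30.0
```

```bash
cat > look.py <<'E'
from h import *
def tool(d):
    s=env.read_state();p=s['eef_pos'];R=np.array(s['orientation']);P=cloud(d);return P,(P-p)@R,p,R
def liner(d,near,zl=.003):
    """tray centre/angle from white liner in image d, near world xy"""
    hs=cv2.cvtColor(d['frame'],cv2.COLOR_BGR2HSV);P=cloud(d)
    m=((hs[...,1]<60)&(hs[...,2]>110)&(np.hypot(P[...,0]-near[0],P[...,1]-near[1])<.1)&(abs(P[...,2]-zl)<.006)).astype(np.uint8)
    c=max(cv2.findContours(m,cv2.RETR_EXTERNAL,cv2.CHAIN_APPROX_NONE)[0],key=cv2.contourArea)
    q=np.array([ray(p[0],d,zl)[:2] for p in c],np.float32);return cv2.minAreaRect(q)
E
python3 -c "
from look import *
plan((.6388,.2692,.1,188.8),(.6388,.2692,-.0107,188.8))
d=env.get_image('wrist');cv2.imwrite('pics/w4.png',d['frame'])
print(liner(d,(.6388,.2692)))
P,T,p,R=tool(d);m=(abs(T[...,0])<.05)&(abs(T[...,1])<.035)&(T[...,2]>-.03)&(T[...,2]<.0);k=T[m];print(len(k));print(cv2.minAreaRect(k[:,:2].astype(np.float32)),np.percentile(k[:,2],[5,50]))
"
```

```text
t 7.35 p [0.6408 0.2647 0.0993] yaw -171.57 open 0.0493 q [ 18.  25.  64.  -0.  91. -81.]
[0.0017, 0.0059, -0.0009] [-0.0001, -0.0001, -0.001] rows 0.1
[0.0016, 0.006, 0.1375] [-0.0001, -0.0001, -0.001] rows 2.6
((0.6273898482322693, 0.2688269317150116), (0.11629979312419891, 0.11899387836456299), 8.960712432861328)
14470
((-0.0012488141655921936, 6.580352783203125e-05), (0.06990482658147812, 0.07269454002380371), 89.86621856689453) [-0.02991637 -0.02922601]
```

View pics/w4.png

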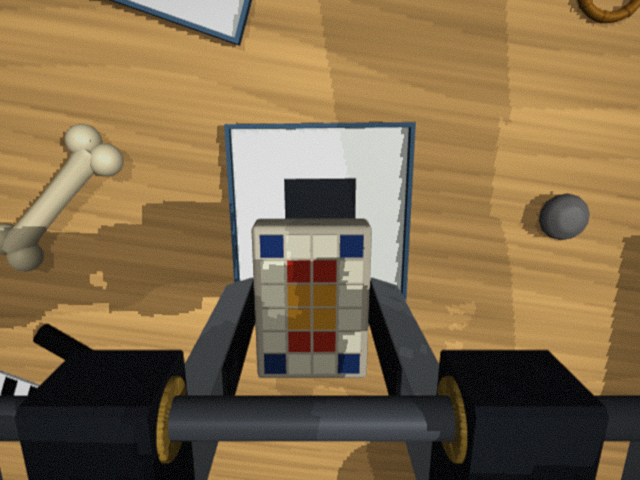

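The slab is held square, with its centre about 1 mm back along tool x. The tray outline is visible at (320,200). Lowering now.

Emit:
carry_out:
  motion:
    - [[0.0026,0.006,0.04],[0,0,-0.001]]
    - [[0.0026,0.006,0.08],[0,0,-0.001]]
    - [[0.0026,0.006,0.11],[0,0,-0.001]]
    - [[0.0026,0.006,0.12],[0,0,-0.001]]
    - [[0.0026,0.006,0.126],[0,0,-0.001]]
    - [[0.0026,0.006,0.13],[0,0,-0.001]]
    - [[0.0026,0.006,0.133],[0,0,-0.001]]
    - [[0.0026,0.006,0.136],[0,0,-0.001]]
    - [[0.0026,0.006,0.1365],[0,0,-0.001]]
    - [[0.0026,0.006,0.1365],[0,0,-0.001]]

```text
time: 8.23
eef_pos: [0.639, 0.2706, -0.0086]
orientation: [[-0.988, -0.154, 0.002], [-0.154, 0.988, 0.0], [-0.002, 0.0, -1.0]]
force: [-1.0, 0.0, -1.0]
opening: 0.0491
gripper_force: 30.0
```

```bash
python3 -c "
from h import *
s=env.read_state();print(s['force'])
plan((.638,.2692,-.0115,188.8))"
```

```text
[-1.02165658  0.03106185 -1.01478869]
t 8.23 p [ 0.639   0.2706 -0.0086] yaw -171.14 open 0.0491 q [ 18.  29.  71.  -0.  80. -81.]
[0.0015, -0.0016, 0.0036] [0.0, 0.0003, 0.0002] rows 0.1
```

Emit:
carry_out:
  motion:
    - [[0.001,-0.001,0.001],[0,0,0]]
    - [[0.001,-0.001,0.002],[0,0,0]]
    - [[0.001,-0.001,0.002],[0,0,0]]
    - [[0.001,-0.001,0.002],[0,0,0]]

```text
time: 8.57
eef_pos: [0.6376, 0.2696, -0.0113]
orientation: [[-0.988, -0.154, 0.0], [-0.154, 0.988, -0.0], [-0.0, -0.0, -1.0]]
force: [0.6, -0.6, -1.6]
opening: 0.0498
gripper_force: 30.0
```

```bash
python3 -c "
from h import *
s=env.read_state();print(s['force'])
plan((.638,.2692,-.0115,188.8))"
```

```text
[ 0.64259011 -0.58708122 -1.59633427]
t 8.57 p [ 0.6376  0.2696 -0.0113] yaw -171.14 open 0.0498 q [ 18.  29.  71.  -0.  80. -81.]
[-0.0004, -0.0005, 0.0002] [-0.0, 0.0, 0.0002] rows 0.0
```

Emit:
carry_out:
  motion:
    - [[0,0,0],[0,0,0]]
    - [[0,0,0],[0,0,0]]
    - [[0,0,0],[0,0,0]]
    - [[0,0,0],[0,0,0]]
    - [[0,0,-0.02],[0,0,0]]
    - [[0,0,-0.06],[0,0,0]]
    - [[0,0,-0.11],[0,0,0]]
    - [[0,0,-0.16],[0,0,0]]
    - [[0,0,-0.2],[0,0,0]]
    - [[0,0,-0.2],[0,0,0]]
  claw: 0.6

```text
time: 9.4
eef_pos: [0.6418, 0.271, 0.1599]
orientation: [[-0.988, -0.154, 0.017], [-0.154, 0.988, 0.005], [-0.017, 0.003, -1.0]]
force: [0.1, -0.2, 2.0]
opening: 0.0751
gripper_force: 0.0
```

```bash
python3 -c "
from look import *
plan((.642,.085,.16,144.5))
d=env.get_image('wrist')
P=cloud(d);m=(np.hypot(P[...,0]-.6388,P[...,1]-.269)<.05)&(P[...,2]>.012)&(P[...,2]<.03);q=P[m];print(len(q),cv2.minAreaRect(q[:,:2].astype(np.float32)),np.median(q[:,2]));print(liner(d,(.6388,.269)))
m=(np.hypot(P[...,0]-.642,P[...,1]-.085)<.075)&(P[...,2]>.006)&(P[...,2]<.04);q=P[m];print(len(q),cv2.minAreaRect(q[:,:2].astype(np.float32)),np.percentile(q[:,2],95))
"
```

```text
t 9.4 p [0.6418 0.271  0.1599] yaw -171.14 open 0.0751 q [ 18.  24.  59.  -0.  97. -81.]
[0.0355, -0.2297, -0.0014] [0.0015, 0.0024, 0.1232] rows 6.2
5263 ((0.6390366554260254, 0.27037233114242554), (0.07258075475692749, 0.05010058730840683), 9.096321105957031) 0.018209745132397703
((0.6393642425537109, 0.2704085409641266), (0.13970626890659332, 0.11833110451698303), 8.877131462097168)
4283 ((0.6438067555427551, 0.08777449280023575), (0.03927070274949074, 0.11496390402317047), 54.24259948730469) 0.020269008940562
```

Emit:
carry_out:
  motion:
    - [[0.0355,-0.228,-0.001],[0.0015,0.0024,0.123]]
    - [[0.0355,-0.228,-0.001],[0.0015,0.0024,0.123]]
    - [[0.0355,-0.228,-0.001],[0.0015,0.0024,0.123]]
    - [[0.0355,-0.228,-0.001],[0.0015,0.0024,0.123]]
    - [[0.0355,-0.228,-0.001],[0.0015,0.0024,0.123]]
    - [[0.0355,-0.228,-0.001],[0.0015,0.0024,0.123]]
    - [[0.0355,-0.228,-0.001],[0.0015,0.0024,0.123]]
    - [[0.0355,-0.228,-0.001],[0.0015,0.0024,0.123]]
    - [[0.0355,-0.228,-0.001],[0.0015,0.0024,0.123]]
    - [[0.0355,-0.228,-0.001],[0.0015,0.0024,0.123]]
  claw: 0.3

```text
time: 10.28
eef_pos: [0.6373, 0.0859, 0.1487]
orientation: [[-0.817, 0.577, -0.017], [0.577, 0.817, -0.006], [0.011, -0.015, -1.0]]
force: [0.8, 0.0, -1.1]
opening: 0.0613
gripper_force: 0.0
```

```bash
python3 -c "
from look import *
plan((.643,.0865,.03,144.3),(.643,.0865,-.016,144.3))
d=env.get_image('wrist')
P=cloud(d)
m=(np.hypot(P[...,0]-.642,P[...,1]-.085)<.075)&(P[...,2]>.006)&(P[...,2]<.04);q=P[m];print(len(q),cv2.minAreaRect(q[:,:2].astype(np.float32)),np.percentile(q[:,2],95))
"
```

```text
t 10.28 p [0.6373 0.0859 0.1487] yaw 144.75 open 0.0613 q [  3.  18.  67.  -0.  96. -52.]
[-0.007, 0.0069, 0.1483] [-0.0023, -0.0017, 0.0013] rows 2.9
[-0.0076, 0.0077, 0.2058] [-0.0023, -0.0017, 0.0013] rows 4.0
4011 ((0.6437705159187317, 0.08766685426235199), (0.03911812603473663, 0.11400165408849716), 54.680419921875) 0.020352872395258043
```

Emit:
carry_out:
  motion:
    - [[-0.0076,0.0087,0.04],[-0.0023,-0.0017,0.001]]
    - [[-0.0076,0.0087,0.08],[-0.0023,-0.0017,0.001]]
    - [[-0.0076,0.0087,0.12],[-0.0023,-0.0017,0.001]]
    - [[-0.0076,0.0087,0.15],[-0.0023,-0.0017,0.001]]
    - [[-0.0076,0.0087,0.17],[-0.0023,-0.0017,0.001]]
    - [[-0.0076,0.0087,0.185],[-0.0023,-0.0017,0.001]]
    - [[-0.0076,0.0087,0.195],[-0.0023,-0.0017,0.001]]
    - [[-0.0076,0.0087,0.2],[-0.0023,-0.0017,0.001]]
    - [[-0.0076,0.0087,0.2],[-0.0023,-0.0017,0.001]]

```text
time: 11.08
eef_pos: [0.644, 0.0864, -0.0109]
orientation: [[-0.812, 0.584, 0.0], [0.584, 0.812, -0.0], [-0.0, 0.0, -1.0]]
force: [-0.9, -0.0, 0.2]
opening: 0.0611
gripper_force: 0.0
```

```bash
python3 -c "
from look import *
plan((.6434,.0872,-.016,144.5))
"
```

```text
t 11.08 p [ 0.644   0.0864 -0.0109] yaw 144.26 open 0.0611 q [  3.  24.  79.  -0.  78. -52.]
[0.0012, 0.0003, 0.0063] [0.0, 0.0001, -0.0007] rows 0.1
```

Emit:
carry_out:
  motion:
    - [[0.001,0,0.003],[0,0,0]]
    - [[0.001,0,0.005],[0,0,0]]
    - [[0.001,0,0.005],[0,0,0]]

```text
time: 11.33
eef_pos: [0.644, 0.0867, -0.0138]
orientation: [[-0.811, 0.585, 0.002], [0.585, 0.811, -0.0], [-0.002, 0.001, -1.0]]
force: [-0.3, 0.0, -0.4]
opening: 0.0608
gripper_force: 0.0
```

Emit:
carry_out:
  motion:
    - [[0,0,0],[0,0,0]]
    - [[0,0,0],[0,0,0]]
    - [[0,0,0],[0,0,0]]
    - [[0,0,0],[0,0,0]]
    - [[0,0,0],[0,0,0]]
    - [[0,0,0],[0,0,0]]
    - [[0,0,0],[0,0,0]]
    - [[0,0,0],[0,0,0]]
    - [[0,0,0],[0,0,0]]
  claw: -1

```text
time: 12.08
eef_pos: [0.6434, 0.0866, -0.0147]
orientation: [[-0.811, 0.585, 0.001], [0.585, 0.811, -0.0], [-0.001, 0.0, -1.0]]
force: [-0.5, 0.4, 0.7]
opening: 0.0151
gripper_force: 30.0
```

```bash
python3 -c "
from look import *
plan((.6434,.0872,.1,144.5),(.444,.1498,.1,170.4))
"
```

```text
t 12.08 p [ 0.6434  0.0866 -0.0147] yaw 144.21 open 0.0151 q [  3.  24.  79.  -0.  77. -52.]
[0.0003, 0.0006, -0.1433] [0.0, 0.0001, -0.0008] rows 2.8
[0.2483, -0.0817, -0.1435] [0.0, 0.0001, -0.0727] rows 5.7
```

Emit:
carry_out:
  motion:
    - [[0,0,-0.05],[0,0,0]]
    - [[0,0,-0.1],[0,0,0]]
    - [[0.248,-0.082,-0.143],[0,0,-0.073]]
    - [[0.248,-0.082,-0.143],[0,0,-0.073]]
    - [[0.248,-0.082,-0.143],[0,0,-0.073]]
    - [[0.248,-0.082,-0.143],[0,0,-0.073]]
    - [[0.248,-0.082,-0.143],[0,0,-0.073]]
    - [[0.248,-0.082,-0.143],[0,0,-0.073]]
    - [[0.248,-0.082,-0.143],[0,0,-0.073]]
    - [[0.248,-0.082,-0.143],[0,0,-0.073]]

```text
time: 12.92
eef_pos: [0.4447, 0.1494, 0.1]
orientation: [[-0.986, 0.165, 0.003], [0.165, 0.986, -0.0], [-0.003, 0.0, -1.0]]
force: [-0.1, 0.3, -0.5]
opening: 0.0149
gripper_force: 30.0
```

Emit:
carry_out:
  motion:
    - [[0,0,0],[0,0,0]]
    - [[0,0,0],[0,0,0]]
    - [[0,0,0],[0,0,0]]

```text
time: 13.17
eef_pos: [0.4449, 0.149, 0.0991]
orientation: [[-0.986, 0.166, -0.0], [0.166, 0.986, -0.0], [0.0, -0.0, -1.0]]
force: [-0.2, -0.4, 0.1]
opening: 0.0148
gripper_force: 30.0
```

```bash
python3 -c "
from look import *
plan((.444,.1498,-.0105,170.4))
d=env.get_image('wrist');cv2.imwrite('pics/w5.png',d['frame'])
P,T,p,R=tool(d);m=(abs(T[...,0])<.07)&(abs(T[...,1])<.03)&(T[...,2]>-.032)&(T[...,2]<.01);k=T[m]
e=k[abs(k[:,0])>.03];print(len(k),k[:,0].min(),k[:,0].max());b=k[k[:,0]>.04];f=k[k[:,0]<-.04];print(b.mean(0),f.mean(0))
"
```

```text
t 13.17 p [0.4449 0.149  0.0991] yaw 170.42 open 0.0148 q [ 12.  -3.  97.  -0.  87. -69.]
[0.0013, 0.0009, 0.1369] [-0.0001, -0.0, 0.0001] rows 2.6
5974 -0.0429058911622305 0.056766110577752826
[ 0.05161452  0.00083129 -0.02945779] [-0.04070599  0.00178792 -0.0313761 ]
```

View pics/w5.png

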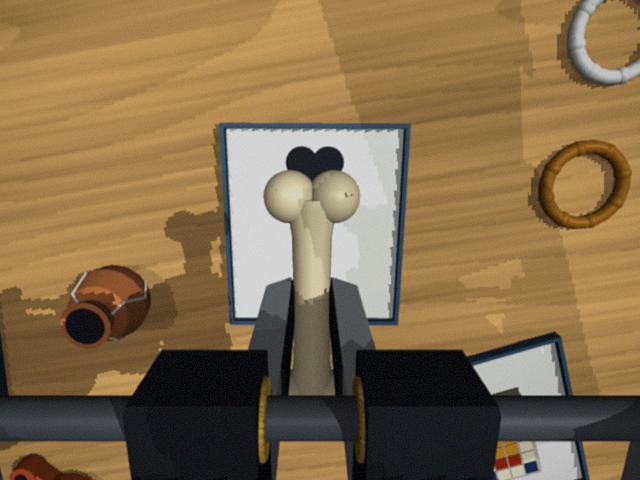

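The bone is held level and centred over its outline; knuckles at (312,197), outline knuckles at (315,160). The pot at (108,305) is clear. Lowering.

Emit:
carry_out:
  motion:
    - [[0.0005,0.001,0.04],[0,0,0]]
    - [[0.0005,0.001,0.08],[0,0,0]]
    - [[0.0005,0.001,0.11],[0,0,0]]
    - [[0.0005,0.001,0.12],[0,0,0]]
    - [[0.0005,0.001,0.126],[0,0,0]]
    - [[0.0005,0.001,0.13],[0,0,0]]
    - [[0.0005,0.001,0.133],[0,0,0]]
    - [[0.0005,0.001,0.136],[0,0,0]]
    - [[0.0005,0.001,0.137],[0,0,0]]
    - [[0.0005,0.001,0.137],[0,0,0]]

```text
time: 14.05
eef_pos: [0.4445, 0.1505, -0.0092]
orientation: [[-0.986, 0.165, 0.002], [0.165, 0.986, 0.0], [-0.002, 0.001, -1.0]]
force: [-0.0, -0.5, -0.7]
opening: 0.0151
gripper_force: 30.0
```

Emit:
carry_out:
  motion:
    - [[0,0,0],[0,0,0]]
    - [[0,0,0.001],[0,0,0]]
    - [[0,0,0.001],[0,0,0]]

```text
time: 14.3
eef_pos: [0.4439, 0.1504, -0.0106]
orientation: [[-0.986, 0.165, 0.001], [0.165, 0.986, -0.0], [-0.001, 0.0, -1.0]]
force: [-0.1, -0.8, -0.9]
opening: 0.0151
gripper_force: 30.0
```

```bash
python3 -c "
from look import *
s=env.read_state();print(s['force'])
plan((.444,.1498,-.0115,170.4))
"
```

```text
[-0.07804509 -0.82126654 -0.85030776]
t 14.3 p [ 0.4439  0.1504 -0.0106] yaw 170.5 open 0.0151 q [ 12.   2. 105.  -0.  73. -69.]
[-0.0002, -0.0007, 0.0011] [0.0, 0.0002, 0.0003] rows 0.0
```

Emit:
carry_out:
  motion:
    - [[0,0,0.001],[0,0,0]]
    - [[0,0,0.0013],[0,0,0]]
    - [[0,0,0.0013],[0,0,0]]

```text
time: 14.55
eef_pos: [0.4439, 0.1503, -0.0117]
orientation: [[-0.986, 0.165, 0.001], [0.165, 0.986, -0.0], [-0.001, 0.0, -1.0]]
force: [0.0, 0.1, -0.1]
opening: 0.0148
gripper_force: 30.0
```

Emit:
carry_out:
  motion:
    - [[0,0,0],[0,0,0]]
    - [[0,0,0],[0,0,0]]
    - [[0,0,0],[0,0,0]]
    - [[0,0,0],[0,0,0]]
    - [[0,0,-0.02],[0,0,0]]
    - [[0,0,-0.06],[0,0,0]]
    - [[0,0,-0.11],[0,0,0]]
    - [[0,0,-0.15],[0,0,0]]
    - [[0,0,-0.15],[0,0,0]]
    - [[0,0,-0.15],[0,0,0]]
  claw: -0.1

```text
time: 15.38
eef_pos: [0.4456, 0.1507, 0.1108]
orientation: [[-0.986, 0.165, 0.006], [0.165, 0.986, 0.001], [-0.006, 0.002, -1.0]]
force: [-0.5, 0.0, 0.1]
opening: 0.042
gripper_force: 0.0
```

```bash
python3 -c "
from look import *
plan((.443,.339,.12,135))
d=env.get_image('wrist');P=cloud(d)
m=(np.hypot(P[...,0]-.4436,P[...,1]-.15)<.068)&(P[...,2]>.009)&(P[...,2]<.04);q=P[m];print(len(q),cv2.minAreaRect(q[:,:2].astype(np.float32)),np.percentile(q[:,2],95));print(liner(d,(.4436,.15)))
hs=cv2.cvtColor(d['frame'],cv2.COLOR_BGR2HSV)
cv2.imwrite('pics/w6.png',d['frame'])
"
```

```text
t 15.38 p [0.4456 0.1507 0.1108] yaw 170.5 open 0.042 q [ 12.  -4.  96.  -0.  88. -69.]
[0.042, 0.2316, -0.0112] [0.0006, 0.0008, 0.0986] rows 5.0
5198 ((0.44410938024520874, 0.15250717103481293), (0.12407957017421722, 0.1141880676150322), 81.85995483398438) 0.023301542489348518
((0.44437259435653687, 0.15141412615776062), (0.11875485628843307, 0.13901112973690033), 80.18150329589844)
```

View pics/w6.png

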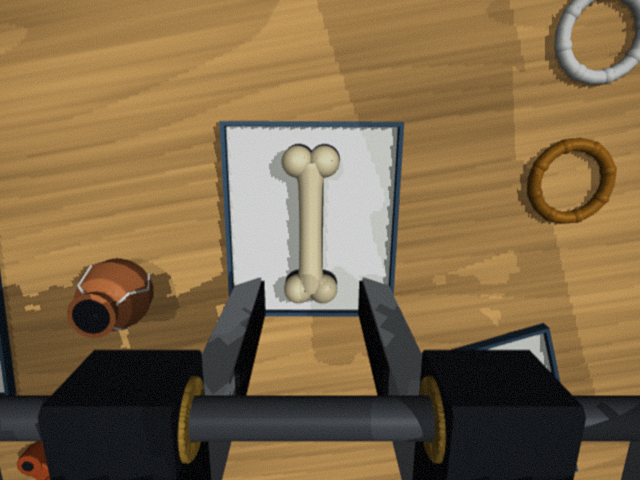

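The bone lies squarely over its outline at (311,223) in its tray. Next is the bangle.

Emit:
carry_out:
  motion:
    - [[0.042,0.231,-0.03],[0,0,0.099]]
    - [[0.042,0.231,-0.03],[0,0,0.099]]
    - [[0.042,0.231,-0.03],[0,0,0.099]]
    - [[0.042,0.231,-0.03],[0,0,0.099]]
    - [[0.042,0.231,-0.03],[0,0,0.099]]
    - [[0.042,0.231,-0.03],[0,0,0.099]]
    - [[0.042,0.231,-0.03],[0,0,0.099]]
    - [[0.042,0.231,-0.03],[0,0,0.099]]
    - [[0.042,0.231,-0.03],[0,0,0.099]]
    - [[0.042,0.231,-0.03],[0,0,0.099]]
  claw: 0.75

```text
time: 16.27
eef_pos: [0.4409, 0.3368, 0.1311]
orientation: [[-0.705, 0.709, -0.001], [0.709, 0.705, -0.001], [-0.0, -0.001, -1.0]]
force: [0.3, -0.0, 0.5]
opening: 0.0821
gripper_force: 0.0
```

```bash
cat > bang.py <<'E'
from look import *
d=env.get_image('wrist');P=cloud(d);hs=cv2.cvtColor(d['frame'],cv2.COLOR_BGR2HSV)
g=d['frame'].astype(int)
xy=np.hypot(P[...,0]-.443,P[...,1]-.339)<.045
tab=np.median(g[xy&(abs(P[...,2])<.001)],0)
for z in(.004,.005):
    m=xy&(P[...,2]>z)&(P[...,2]<.015);m=cv2.morphologyEx(m.astype(np.uint8),cv2.MORPH_OPEN,np.ones((3,3)))
    c=max(cv2.findContours(m,cv2.RETR_EXTERNAL,cv2.CHAIN_APPROX_NONE)[0],key=cv2.contourArea)
    q=np.array([ray(p[0],d,.0045)[:2] for p in c],np.float32);print(z,cv2.fitEllipse(q),cv2.minEnclosingCircle(q),np.percentile(P[m>0][:,2],90))
E
python3 -c "
from bang import *
plan((.443,.339,-.017,135))
cv2.imwrite('pics/w7.png',d['frame'])
"
```

```text
0.004 ((0.4446347653865814, 0.34120458364486694), (0.06077330559492111, 0.06101742386817932), 45.93415451049805) ((0.4444953203201294, 0.3410745859146118), 0.031377121806144714) 0.008455231881079845
0.005 ((0.444884330034256, 0.3409280776977539), (0.0599198192358017, 0.060214560478925705), 94.23624420166016) ((0.44449281692504883, 0.3411070704460144), 0.031213384121656418) 0.008505443890900943
t 16.32 p [0.441  0.3369 0.1315] yaw 134.79 open 0.0821 q [ 32.   7.  83.  -0.  91. -13.]
[0.0003, 0.0038, 0.1856] [-0.0001, 0.0001, -0.0006] rows 3.6
```

View pics/w7.png

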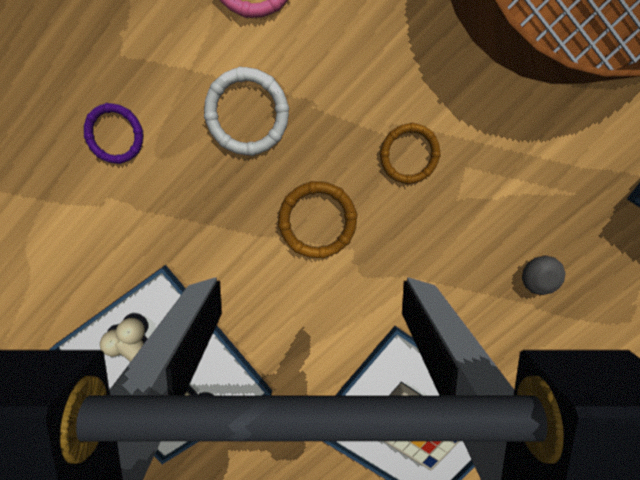

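The bangle is at (317,220), with an outer diameter of about 61 mm and height 8.5 mm. Small ring at (410,153), white at (246,112); both stay clear of the fingers. Going down to grasp it.

Emit:
carry_out:
  motion:
    - [[0.0004,0.0062,0.04],[0,0,0]]
    - [[0.0004,0.0062,0.08],[0,0,0]]
    - [[0.0004,0.0062,0.12],[0,0,0]]
    - [[0.0004,0.0062,0.145],[0,0,0]]
    - [[0.0004,0.0062,0.16],[0,0,0]]
    - [[0.0004,0.0062,0.17],[0,0,0]]
    - [[0.0004,0.0062,0.177],[0,0,0]]
    - [[0.0004,0.0062,0.182],[0,0,0]]
    - [[0.0004,0.0062,0.182],[0,0,0]]
    - [[0.0004,0.0062,0.182],[0,0,0]]

```text
time: 17.15
eef_pos: [0.4453, 0.3423, -0.0123]
orientation: [[-0.705, 0.709, 0.003], [0.709, 0.705, 0.001], [-0.001, 0.003, -1.0]]
force: [-0.2, 0.2, 0.3]
opening: 0.0827
gripper_force: 0.0
```

```bash
python3 -c "
from look import *
plan((.4443,.3406,-.018,134.8))
"
```

```text
t 17.15 p [ 0.4453  0.3423 -0.0123] yaw 134.85 open 0.0827 q [ 32.  13.  92.  -0.  74. -13.]
[-0.0006, -0.0024, 0.0071] [0.0004, 0.0002, 0.0001] rows 0.1
```

Emit:
carry_out:
  motion:
    - [[-0.0004,-0.001,0.003],[0,0,0]]
    - [[-0.0004,-0.001,0.006],[0,0,0]]
    - [[-0.0004,-0.001,0.006],[0,0,0]]

```text
time: 17.4
eef_pos: [0.4441, 0.341, -0.0183]
orientation: [[-0.705, 0.709, 0.001], [0.709, 0.705, -0.0], [-0.001, 0.0, -1.0]]
force: [0.4, -0.4, 0.6]
opening: 0.0823
gripper_force: 0.0
```

Emit:
carry_out:
  motion:
    - [[0,0,0],[0,0,0]]
    - [[0,0,0],[0,0,0]]
    - [[0,0,0],[0,0,0]]
    - [[0,0,0],[0,0,0]]
    - [[0,0,0],[0,0,0]]
    - [[0,0,0],[0,0,0]]
  claw: -1

```text
time: 17.9
eef_pos: [0.4442, 0.3411, -0.0182]
orientation: [[-0.705, 0.709, 0.001], [0.709, 0.705, -0.0], [-0.001, 0.0, -1.0]]
force: [-0.3, 0.3, 0.9]
opening: 0.0603
gripper_force: 30.0
```

```bash
python3 -c "
from look import *
s=env.read_state();print(s['gripper_force'],s['force'])
plan((.4634,-.1628,.1,100))
"
```

```text
30.00022943674651 [-0.30143181  0.26000674  0.92693551]
t 17.9 p [ 0.4442  0.3411 -0.0182] yaw 134.85 open 0.0603 q [ 32.  14.  93.  -0.  74. -13.]
[-0.4635, -0.4271, -0.1477] [0.0001, 0.0001, 0.0968] rows 12.4
```

Emit:
carry_out:
  motion:
    - [[0,0,-0.03],[0,0,0]]
    - [[0,0,-0.07],[0,0,0]]
    - [[0,0,-0.11],[0,0,0]]
    - [[0,0,-0.148],[0,0,0]]
    - [[-0.463,-0.427,-0.148],[0,0,0.097]]
    - [[-0.463,-0.427,-0.148],[0,0,0.097]]
    - [[-0.463,-0.427,-0.148],[0,0,0.097]]
    - [[-0.463,-0.427,-0.148],[0,0,0.097]]
    - [[-0.463,-0.427,-0.148],[0,0,0.097]]
    - [[-0.463,-0.427,-0.148],[0,0,0.097]]

```text
time: 18.73
eef_pos: [0.4531, 0.0895, 0.1002]
orientation: [[-0.17, 0.986, 0.001], [0.986, 0.17, -0.0], [-0.0, 0.001, -1.0]]
force: [0.4, 0.0, -0.6]
opening: 0.0607
gripper_force: 30.0
```

```bash
python3 -c "
from look import *
plan((.4636,-.1624,.1,100))
"
```

```text
t 18.73 p [0.4531 0.0895 0.1002] yaw 99.76 open 0.0607 q [ 4. -5. 98. -0. 87. -6.]
[-0.3126, -0.0404, 0.0003] [0.0002, 0.0001, -0.0007] rows 6.0
```

Emit:
carry_out:
  motion:
    - [[-0.313,-0.04,0],[0,0,0]]
    - [[-0.313,-0.04,0],[0,0,0]]
    - [[-0.313,-0.04,0],[0,0,0]]
    - [[-0.313,-0.04,0],[0,0,0]]
    - [[-0.313,-0.04,0],[0,0,0]]
    - [[-0.313,-0.04,0],[0,0,0]]
    - [[-0.313,-0.04,0],[0,0,0]]
    - [[-0.313,-0.04,0],[0,0,0]]
    - [[-0.313,-0.04,0],[0,0,0]]
    - [[-0.313,-0.04,0],[0,0,0]]

```text
time: 19.57
eef_pos: [0.4651, -0.1596, 0.1]
orientation: [[-0.174, 0.985, 0.0], [0.985, 0.174, 0.001], [0.001, 0.0, -1.0]]
force: [-0.7, -0.5, -0.4]
opening: 0.0605
gripper_force: 30.0
```

```bash
python3 -c "
from look import *
plan((.4636,-.1624,.1,100),(.4636,-.1624,-.0142,100))
d=env.get_image('wrist');P,T,p,R=tool(d)
r=np.hypot(T[...,0],T[...,1])
m=(r<.036)&(r>.018)&(T[...,2]>-.045)&(T[...,2]<.03)
k=T[m];print(len(k),k.min(0),k.max(0))
hs=(abs(T[...,1])<.015)&m
for sg in(1,-1):
  e=T[hs&(T[...,0]*sg>.015)];print(len(e),np.percentile(e,[2,50,98],axis=0) if len(e) else '')
cv2.imwrite('pics/w8.png',d['frame'])
"
```

```text
t 19.57 p [ 0.4651 -0.1596  0.1   ] yaw 100.01 open 0.0605 q [-26.  -1.  94.   0.  87. -36.]
[-0.0031, -0.0025, 0.0] [0.0001, -0.0001, 0.0] rows 0.1
[-0.0032, -0.0025, 0.1428] [0.0001, -0.0001, 0.0] rows 2.7
8580 [-0.03022146 -0.03469299 -0.04499635] [ 0.03145069  0.0347598  -0.01776934]
1579 [[ 0.01856679 -0.01444096 -0.02711935]
 [ 0.02618196 -0.00026474 -0.02524759]
 [ 0.03095533  0.01425581 -0.02142912]]
1417 [[-2.85169629e-02 -1.44149831e-02 -2.70160083e-02]
 [-2.23430698e-02  4.93858440e-05 -2.49649252e-02]
 [-1.63490560e-02  1.42245815e-02 -2.03287687e-02]]
```

View pics/w8.png

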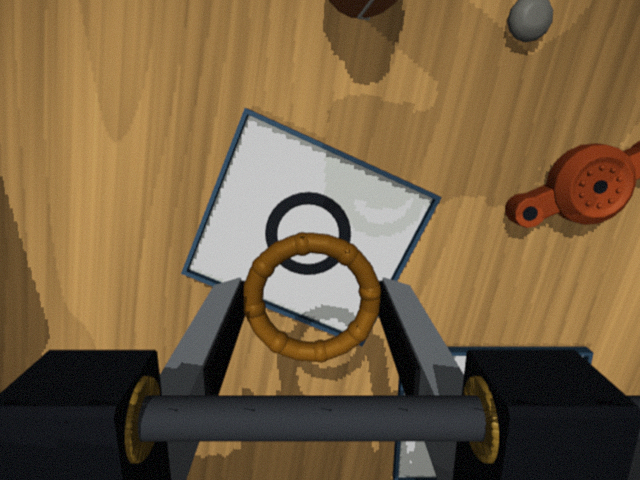

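The ring is held level at (313,297), over its outline at (308,233). Lowering.

Emit:
carry_out:
  motion:
    - [[-0.003,-0.0025,0.04],[0,0,0]]
    - [[-0.003,-0.0025,0.08],[0,0,0]]
    - [[-0.003,-0.0025,0.11],[0,0,0]]
    - [[-0.003,-0.0025,0.12],[0,0,0]]
    - [[-0.003,-0.0025,0.127],[0,0,0]]
    - [[-0.003,-0.0025,0.132],[0,0,0]]
    - [[-0.003,-0.0025,0.136],[0,0,0]]
    - [[-0.003,-0.0025,0.138],[0,0,0]]
    - [[-0.003,-0.0025,0.138],[0,0,0]]
    - [[-0.003,-0.0025,0.138],[0,0,0]]

```text
time: 20.45
eef_pos: [0.4645, -0.164, -0.0092]
orientation: [[-0.173, 0.985, 0.002], [0.985, 0.173, -0.001], [-0.001, 0.002, -1.0]]
force: [-0.8, 0.5, -1.6]
opening: 0.0604
gripper_force: 30.0
```

```bash
python3 -c "
from look import *
plan((.4638,-.1634,-.015,100))
"
```

```text
t 20.45 p [ 0.4645 -0.164  -0.0092] yaw 99.93 open 0.0604 q [-26.   5. 102.   0.  73. -36.]
[0.0009, -0.0007, 0.0072] [0.0003, 0.0002, -0.0002] rows 0.1
```

Emit:
carry_out:
  motion:
    - [[0.0005,-0.0005,0.002],[0,0,0]]
    - [[0.0005,-0.0005,0.004],[0,0,0]]
    - [[0.0005,-0.0005,0.006],[0,0,0]]
    - [[0.0005,-0.0005,0.006],[0,0,0]]
    - [[0.0005,-0.0005,0.006],[0,0,0]]

```text
time: 20.87
eef_pos: [0.4632, -0.1633, -0.0151]
orientation: [[-0.172, 0.985, 0.0], [0.985, 0.172, 0.0], [-0.0, 0.0, -1.0]]
force: [0.0, -0.6, -0.8]
opening: 0.0603
gripper_force: 30.0
```

```bash
python3 -c "
from look import *
print(env.read_state()['force'])
plan((.4638,-.1634,-.0152,100))
"
```

```text
[ 0.04805289 -0.63872168 -0.8026539 ]
t 20.87 p [ 0.4632 -0.1633 -0.0151] yaw 99.93 open 0.0603 q [-26.   5. 102.   0.  73. -36.]
[-0.0003, 0.0007, 0.0001] [0.0001, 0.0, -0.0002] rows 0.0
```

Emit:
carry_out:
  motion:
    - [[0,0,0],[0,0,0]]
    - [[0,0,0],[0,0,0]]
    - [[0,0,0],[0,0,0]]
    - [[0,0,0],[0,0,0]]
    - [[0,0,-0.02],[0,0,0]]
    - [[0,0,-0.06],[0,0,0]]
    - [[0,0,-0.11],[0,0,0]]
    - [[0,0,-0.17],[0,0,0]]
    - [[0,0,-0.17],[0,0,0]]
    - [[0,0,-0.17],[0,0,0]]
  claw: 0.65

```text
time: 21.7
eef_pos: [0.4658, -0.1646, 0.1255]
orientation: [[-0.173, 0.985, 0.009], [0.985, 0.173, -0.004], [-0.006, 0.008, -1.0]]
force: [-0.7, -0.8, 0.1]
opening: 0.0774
gripper_force: 0.0
```

```bash
cat > lamp.py <<'E'
from look import *
d=env.get_image('wrist');P=cloud(d);hs=cv2.cvtColor(d['frame'],cv2.COLOR_BGR2HSV)
def lamp(ctr):
    m=((hs[...,0]<12)|(hs[...,0]>172))&(hs[...,1]>110)&(np.hypot(P[...,0]-ctr[0],P[...,1]-ctr[1])<.075)&(P[...,2]>.003)&(P[...,2]<.05)
    q=P[m];o=q[:,:2].astype(np.float32)
    top=q[q[:,2]>.02][:,:2].astype(np.float32)
    w,V=np.linalg.eigh(np.cov(o.T));print('lamp',len(q),cv2.minAreaRect(o),'pca',o.mean(0),np.degrees(np.arctan2(V[1,1],V[0,1])),'body',len(top),cv2.minEnclosingCircle(top),np.percentile(q[:,2],97))
E
python3 -c "
from lamp import *
plan((.641,-.092,.15,37))
lamp((.641,-.092))
P=cloud(d);m=(np.hypot(P[...,0]-.4636,P[...,1]+.162)<.045)&(P[...,2]>.0065)&(P[...,2]<.02)
m=cv2.morphologyEx(m.astype(np.uint8),cv2.MORPH_OPEN,np.ones((3,3)));c=max(cv2.findContours(m,0,1)[0],key=cv2.contourArea)
print(cv2.minEnclosingCircle(np.array([ray(p[0],d,.0075)[:2] for p in c],np.float32)),liner(d,(.4636,-.162)),np.percentile(P[m>0][:,2],[50,95]))
"
```

```text
t 21.75 p [ 0.4641 -0.1637  0.1224] yaw 99.94 open 0.0778 q [-26.  -1.  92.   0.  89. -36.]
[0.0501, 0.2334, -0.0338] [0.0007, 0.0, 0.1748] rows 8.8
lamp 6481 ((0.6436338424682617, -0.09177926927804947), (0.10032919049263, 0.05290333554148674), 13.573050498962402) pca [ 0.64035493 -0.09122787] -145.31897874434424 body 3314 ((0.6443435549736023, -0.09136184304952621), 0.0249346811324358) 0.023911606892995485
((0.46438175439834595, -0.1623777151107788), 0.031370650976896286) ((0.46441447734832764, -0.16179083287715912), (0.11877569556236267, 0.1388007402420044), 76.05265045166016) [0.01007986 0.01170524]
```

The bangle is within 1 mm of its outline. Moving to the lamp.

Emit:
carry_out:
  motion:
    - [[0.05,0.235,-0.034],[0,0,0.177]]
    - [[0.05,0.235,-0.034],[0,0,0.177]]
    - [[0.05,0.235,-0.034],[0,0,0.177]]
    - [[0.05,0.235,-0.034],[0,0,0.177]]
    - [[0.05,0.235,-0.034],[0,0,0.177]]
    - [[0.05,0.235,-0.034],[0,0,0.177]]
    - [[0.05,0.235,-0.034],[0,0,0.177]]
    - [[0.05,0.235,-0.034],[0,0,0.177]]
    - [[0.05,0.235,-0.034],[0,0,0.177]]
    - [[0.05,0.235,-0.034],[0,0,0.177]]

```text
time: 22.58
eef_pos: [0.64, -0.091, 0.1444]
orientation: [[0.808, 0.59, -0.005], [0.59, -0.808, 0.001], [-0.004, -0.004, -1.0]]
force: [0.6, 0.4, 0.2]
opening: 0.0776
gripper_force: 0.0
```

Emit:
carry_out:
  motion:
    - [[0,0,0],[0,0,0]]
    - [[0,0,0],[0,0,0]]

```text
time: 22.75
eef_pos: [0.6406, -0.0913, 0.1464]
orientation: [[0.805, 0.593, -0.002], [0.593, -0.805, 0.001], [-0.002, -0.002, -1.0]]
force: [0.0, 0.5, -0.1]
opening: 0.0777
gripper_force: 0.0
```

```bash
python3 -c "
from lamp import *
plan((.643,-.0915,-.014,36))
lamp((.642,-.092))
q=P[((hs[...,0]<12)|(hs[...,0]>172))&(hs[...,1]>110)&(np.hypot(P[...,0]-.643,P[...,1]+.0915)<.075)&(P[...,2]>.003)&(P[...,2]<.05)];r=np.hypot(q[:,0]-.643,q[:,1]+.0915)
f=q[r>.035];s=(f[:,0]>.643)
a,b=f[s].mean(0),f[~s].mean(0);print(a,b,(a+b)/2,np.degrees(np.arctan2(*(a-b)[[1,0]])))
"
```

```text
t 22.8 p [ 0.6408 -0.0914  0.1469] yaw 36.32 open 0.0772 q [-13.  18.  67.   0.  95.  41.]
[0.0023, 0.002, 0.2012] [-0.0002, 0.0002, 0.0009] rows 3.9
lamp 4790 ((0.6461007595062256, -0.0914187878370285), (0.10285642743110657, 0.05292428657412529), 56.29118728637695) pca [ 0.64786947 -0.09001295] -145.23931046772006 body 2656 ((0.6464089751243591, -0.09156282246112823), 0.0251143928617239) 0.023748707669841104
[ 0.68095129 -0.0671719   0.01642755] [ 0.60954093 -0.11669163  0.01632454] [ 0.64524611 -0.09193177  0.01637604] 34.73949114221551
```

```bash
python3 -c "
from h import *
t=dict(np.load('top0.npz'))
a,b,c=[ray(p,t,z)[:2] for p,z in(((379.3,132.8),.018),((405.2,167.2),.018),((391.7,150.3),.024))]
print(a,b,(a+b)/2,c,np.degrees(np.arctan2(*(a-b)[::-1])))
plan((.6452,-.0918,-.014,34.9))"
```

```text
[ 0.6799587  -0.06827606] [ 0.6062922  -0.11734688] [ 0.64312545 -0.09281147] [ 0.64030446 -0.0909168 ] 33.668428393206426
t 22.8 p [ 0.6408 -0.0914  0.1469] yaw 36.32 open 0.0772 q [-13.  18.  67.   0.  95.  41.]
[0.0043, 0.0039, 0.2012] [-0.0002, 0.0002, 0.0039] rows 3.9
```

Emit:
carry_out:
  motion:
    - [[0.0037,0.0036,0.04],[0,0,0.004]]
    - [[0.0037,0.0036,0.08],[0,0,0.004]]
    - [[0.0037,0.0036,0.12],[0,0,0.004]]
    - [[0.0037,0.0036,0.155],[0,0,0.004]]
    - [[0.0037,0.0036,0.175],[0,0,0.004]]
    - [[0.0037,0.0036,0.188],[0,0,0.004]]
    - [[0.0037,0.0036,0.195],[0,0,0.004]]
    - [[0.0037,0.0036,0.198],[0,0,0.004]]
    - [[0.0037,0.0036,0.198],[0,0,0.004]]
    - [[0.0037,0.0036,0.198],[0,0,0.004]]

```text
time: 23.63
eef_pos: [0.6469, -0.0924, -0.0084]
orientation: [[0.821, 0.571, 0.004], [0.571, -0.821, -0.001], [0.003, 0.003, -1.0]]
force: [-0.1, -0.2, 0.9]
opening: 0.0778
gripper_force: 0.0
```

```bash
python3 -c "
from lamp import *
plan((.6445,-.092,-.014,34.8))
lamp((.6445,-.092))
"
```

```text
t 23.68 p [ 0.647  -0.0924 -0.0081] yaw 34.79 open 0.0776 q [-13.  24.  78.   0.  78.  42.]
[-0.0023, -0.0021, 0.0073] [0.0005, -0.0004, -0.0] rows 0.2
lamp 14393 ((0.6478865742683411, -0.0910000205039978), (0.07290932536125183, 0.08790434151887894), 87.84739685058594) pca [ 0.6510533  -0.08803582] -145.15490720213177 body 8166 ((0.6498141884803772, -0.09039825946092606), 0.04033568501472473) 0.02383312056571144
```

Emit:
carry_out:
  motion:
    - [[-0.001,-0.001,0.003],[0,0,0]]
    - [[-0.001,-0.001,0.006],[0,0,0]]
    - [[-0.001,-0.001,0.006],[0,0,0]]
    - [[-0.001,-0.001,0.006],[0,0,0]]

```text
time: 24.02
eef_pos: [0.6444, -0.0918, -0.0149]
orientation: [[0.821, 0.57, 0.001], [0.57, -0.821, -0.0], [0.0, 0.0, -1.0]]
force: [0.2, 0.7, 0.0]
opening: 0.0778
gripper_force: 0.0
```

```bash
python3 -c "
from lamp import *
plan((.6445,-.092,-.014,34.8))
"
```

```text
t 24.07 p [ 0.6445 -0.0918 -0.0149] yaw 34.78 open 0.0775 q [-13.  24.  79.   0.  77.  42.]
[-0.0001, 0.0002, -0.0012] [0.0001, -0.0001, -0.0001] rows 0.0
```

Emit:
carry_out:
  motion:
    - [[0,0,-0.001],[0,0,0]]
    - [[0,0,-0.001],[0,0,0]]
    - [[0,0,-0.001],[0,0,0]]
    - [[0,0,-0.001],[0,0,0]]
    - [[0,0,-0.001],[0,0,0]]
    - [[0,0,-0.001],[0,0,0]]
    - [[0,0,-0.001],[0,0,0]]
  claw: -1

```text
time: 24.65
eef_pos: [0.6446, -0.0919, -0.014]
orientation: [[0.821, 0.57, 0.001], [0.57, -0.821, -0.0], [0.001, 0.001, -1.0]]
force: [-0.2, -0.1, -0.2]
opening: 0.0525
gripper_force: 30.0
```

```bash
python3 -c "
from look import *
print(env.read_state()['gripper_force'])
plan((.634,-.2903,.1,10.1))
"
```

```text
29.999973960220814
t 24.65 p [ 0.6446 -0.0919 -0.014 ] yaw 34.78 open 0.0525 q [-13.  24.  79.  -0.  78.  42.]
[-0.1523, 0.1962, -0.1425] [0.0001, -0.0001, 0.0685] rows 5.5
```

Emit:
carry_out:
  motion:
    - [[0,0,-0.05],[0,0,0]]
    - [[0,0,-0.1],[0,0,0]]
    - [[0,0,-0.142],[0,0,0]]
    - [[-0.152,0.196,-0.142],[0,0,0.0685]]
    - [[-0.152,0.196,-0.142],[0,0,0.0685]]
    - [[-0.152,0.196,-0.142],[0,0,0.0685]]
    - [[-0.152,0.196,-0.142],[0,0,0.0685]]
    - [[-0.152,0.196,-0.142],[0,0,0.0685]]
    - [[-0.152,0.196,-0.142],[0,0,0.0685]]
    - [[-0.152,0.196,-0.142],[0,0,0.0685]]

```text
time: 25.48
eef_pos: [0.633, -0.2919, 0.0983]
orientation: [[0.985, 0.172, -0.001], [0.172, -0.985, 0.001], [-0.001, -0.001, -1.0]]
force: [-0.3, 1.5, -1.6]
opening: 0.0531
gripper_force: 30.0
```

Emit:
carry_out:
  motion:
    - [[0,0,0],[0,0,0]]
    - [[0,0,0],[0,0,0]]
    - [[0,0,0],[0,0,0]]
    - [[0,0,0],[0,0,0]]

```text
time: 25.82
eef_pos: [0.6344, -0.2885, 0.0997]
orientation: [[0.984, 0.178, 0.001], [0.178, -0.984, -0.0], [0.001, 0.0, -1.0]]
force: [0.4, 0.3, -0.9]
opening: 0.0532
gripper_force: 30.0
```

```bash
python3 -c "
from look import *
plan((.634,-.2903,.1,10.1),(.634,-.2903,-.0105,10.1))
d=env.get_image('wrist');P,T,p,R=tool(d);hs=cv2.cvtColor(d['frame'],cv2.COLOR_BGR2HSV)
m=((hs[...,0]<12)|(hs[...,0]>172))&(hs[...,1]>110)&(abs(T[...,0])<.08)&(abs(T[...,1])<.06)&(T[...,2]<.01)
k=T[m];print(len(k),np.percentile(k,[.5,50,99.5],axis=0));top=k[k[:,2]<np.percentile(k[:,2],1)+.004]
f=k[k[:,0]>.035];print('front spout',f.mean(0),np.percentile(f[:,1],[2,98]),f[:,0].max())
mm=k[abs(k[:,0])<.02];print('body y',np.percentile(mm[:,1],[1,99]))
cv2.imwrite('pics/w9.png',d['frame'])
"
```

```text
t 25.82 p [ 0.6344 -0.2885  0.0997] yaw 10.23 open 0.0532 q [-29.  25.  63.   0.  91.  51.]
[-0.0009, 0.0022, -0.0004] [0.0, -0.0001, 0.0004] rows 0.0
[-0.001, 0.0022, 0.1378] [0.0, -0.0001, 0.0004] rows 2.6
15816 [[-0.04055068 -0.03776778 -0.1408081 ]
 [ 0.00867769 -0.00075434 -0.0351506 ]
 [ 0.05585565  0.03538918 -0.02160661]]
front spout [ 0.04629077 -0.00050828 -0.03954922] [-0.01084074  0.02793313] 0.07977725001007713
body y [-0.02704287  0.02592659]
```

Emit:
carry_out:
  motion:
    - [[-0.001,0.0022,0.04],[0,0,0]]
    - [[-0.001,0.0022,0.08],[0,0,0]]
    - [[-0.001,0.0022,0.11],[0,0,0]]
    - [[-0.001,0.0022,0.12],[0,0,0]]
    - [[-0.001,0.0022,0.126],[0,0,0]]
    - [[-0.001,0.0022,0.13],[0,0,0]]
    - [[-0.001,0.0022,0.133],[0,0,0]]
    - [[-0.001,0.0022,0.135],[0,0,0]]
    - [[-0.001,0.0022,0.135],[0,0,0]]
    - [[-0.001,0.0022,0.135],[0,0,0]]

```text
time: 26.7
eef_pos: [0.6344, -0.2923, -0.007]
orientation: [[0.984, 0.176, 0.003], [0.176, -0.984, -0.001], [0.002, 0.002, -1.0]]
force: [-0.2, -0.8, -1.4]
opening: 0.0529
gripper_force: 30.0
```

```bash
python3 -c "
from look import *
plan((.6338,-.2903,-.0108,10.1))
"
```

```text
t 26.7 p [ 0.6344 -0.2923 -0.007 ] yaw 10.11 open 0.0529 q [-29.  29.  70.   0.  80.  50.]
[-0.0003, -0.0026, 0.0047] [0.0003, -0.0004, 0.0] rows 0.1
```

Emit:
carry_out:
  motion:
    - [[0,-0.001,0.002],[0,0,0]]
    - [[0,-0.001,0.003],[0,0,0]]
    - [[0,-0.001,0.004],[0,0,0]]
    - [[0,-0.001,0.004],[0,0,0]]
    - [[0,-0.001,0.004],[0,0,0]]

```text
time: 27.12
eef_pos: [0.6336, -0.2911, -0.011]
orientation: [[0.984, 0.176, 0.001], [0.176, -0.984, -0.0], [0.001, 0.001, -1.0]]
force: [-1.3, 0.9, 1.7]
opening: 0.0529
gripper_force: 30.0
```

```bash
python3 -c "
from look import *
print(env.read_state()['force'])
plan((.6338,-.2903,-.011,10.1))
"
```

```text
[-1.30142886  0.91645673  1.65604689]
t 27.12 p [ 0.6336 -0.2911 -0.011 ] yaw 10.12 open 0.0529 q [-29.  29.  71.   0.  80.  51.]
[0.0004, -0.001, 0.0] [0.0001, -0.0002, 0.0] rows 0.0
```

Emit:
carry_out:
  motion:
    - [[0,0,0],[0,0,0]]
    - [[0,0,0],[0,0,0]]
    - [[0,0,0],[0,0,0]]
    - [[0,0,0],[0,0,0]]
    - [[0,0,-0.02],[0,0,0]]
    - [[0,0,-0.06],[0,0,0]]
    - [[0,0,-0.11],[0,0,0]]
    - [[0,0,-0.16],[0,0,0]]
    - [[0,0,-0.2],[0,0,0]]
    - [[0,0,-0.2],[0,0,0]]
  claw: 0.5

```text
time: 27.95
eef_pos: [0.6372, -0.2932, 0.1592]
orientation: [[0.984, 0.176, 0.016], [0.176, -0.984, -0.009], [0.014, 0.011, -1.0]]
force: [0.9, -0.8, 1.5]
opening: 0.0703
gripper_force: 0.0
```

Emit:
carry_out:
  motion:
    - [[-0.3,0.1,0],[0,0,0]]
    - [[-0.3,0.1,0],[0,0,0]]
    - [[-0.3,0.1,0],[0,0,0]]
    - [[-0.3,0.1,0],[0,0,0]]
    - [[-0.3,0.1,0],[0,0,0]]
    - [[-0.3,0.1,0],[0,0,0]]
    - [[-0.3,0.1,0],[0,0,0]]
    - [[-0.3,0.1,0],[0,0,0]]
    - [[-0.3,0.1,0],[0,0,0]]
    - [[-0.3,0.1,0],[0,0,0]]

```text
time: 28.78
eef_pos: [0.4123, -0.4112, 0.1479]
orientation: [[0.984, 0.177, 0.001], [0.177, -0.984, 0.0], [0.001, -0.0, -1.0]]
force: [0.1, 0.5, 0.8]
opening: 0.0706
gripper_force: 0.0
```

```bash
python3 -c "
from look import *
d=env.get_image('top');cv2.imwrite('pics/t9.png',d['frame'])
print(env.read_state()['time'])
"
```

```text
28.8333
```

View pics/t9.png

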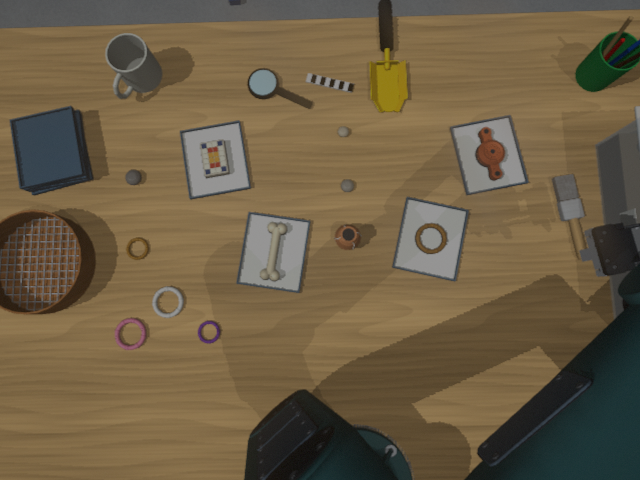

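All four finds lie in their trays: lamp (490,153), mosaic (215,158), bone (273,250), bangle (431,238). The pot is still at (347,236). I'll check the lamp by numbers before handing in.

```bash
python3 -c "
from look import *
d=env.get_image('top');P=cloud(d)
for n,c,z in(('lamp',(.634,-.29),.011),('bone',(.4436,.15),.011),('mosaic',(.6388,.269),.011)):
  q=P[(np.hypot(P[...,0]-c[0],P[...,1]-c[1])<.065)&(P[...,2]>z)&(P[...,2]<.05)];o=q[:,:2].astype(np.float32);w,V=np.linalg.eigh(np.cov(o.T));print(n,cv2.minAreaRect(o),o.mean(0),np.degrees(np.arctan2(V[1,1],V[0,1]))%180,np.percentile(q[:,2],97))
print(env.read_state()['dq'])
"
```

```text
lamp ((0.6290711760520935, -0.28851938247680664), (0.09501257538795471, 0.08762630075216293), 52.52690124511719) [ 0.63084567 -0.28919613] 10.235312377252967 0.02907038150642233
bone ((0.443701833486557, 0.1479247659444809), (0.10723874717950821, 0.11358331143856049), 29.474802017211914) [0.4427482  0.14887416] 170.36209457423348 0.025303599254538678
mosaic ((0.6375887989997864, 0.2685413360595703), (0.07323621213436127, 0.12391041964292526), 11.313732147216797) [0.6366113  0.26757425] 8.854395440385758 0.022193257978683184
[ 0.08401518 -0.03524106  0.02974535 -0.24117014  0.0154385   0.03466092]
```

```bash
python3 -c "
from h import *
print(env.close_job())"
```

```text
the job is handed in; nothing more can be done
None
```

I handed the job in at about 29 s of the 109 s limit: all four finds lie released and flat in their own trays, within about 3 mm and 1° of the outlines by camera, and the pot was left alone; the verdict was not shown.

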